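# Pack the serving planks into the slotted carrier and shut its lid

## Robot

A 6-joint arm with a two-finger parallel gripper is mounted at the origin on the work surface. World frame = base frame: x ahead of the robot, y to its left, z up, the work surface at z = 0. Lengths are in m, angles in rad, forces in N, time in s.
With the tool pointing down it reaches from about 0.425 to 0.95 m from the base axis. Payload 3.5 kg.
Tool frame: the origin (TCP) lies midway between the tips of the shut fingers; the grasp point (between the pads) lies 19 mm behind it; z points along the fingers, y is the direction in which the jaws open and shut (so a half turn about z gives the same grasp; the last joint's range is limited). The gripper opens to 85 mm and grips with 20 to 120 N. Pads are 22 mm wide; open, the fingers measure 114 mm over their backs; the gripper's body (76 mm by 85 mm) begins 54 mm behind the grasp point. The pads swing forward as they close: fully open they stand 13 mm farther back than shut.
Start: joints at [-1.449, 0.286, 1.577, -0, 1.279, -0.15], TCP at [0.181, -0.65, 0.231] pointing down, gripper open.
Joint ranges: [-2.77, 2.77], [-0.9, 2.22], [0.21, 2.48], [-1.53, 4.67], [0.24, 2.81], [-2.84, 2.84]. Speed limits (rad/s): [2.79, 2.79, 3.14, 3.14, 3.14, 3.14].

## Interface

Orientations are given as a unit quaternion [x, y, z, w].
In Python, from plant import * gives the robot as it stands.
- The arm moves only by the shell command python3 -m jog 'ROWS' [FORCE]. ROWS is a JSON object of lists of equal length, an entry for each row: "travel": the shift along the world's x, y, z in mm, a list of three; "dr": the turn, a rotation vector about the world's x, y, z in degrees, a list of three; "jaw": the closure in counts, from 0 (fully open) to 255 (shut). In form: {"travel": [[x, y, z], ...], "dr": [[wx, wy, wz], ...], "jaw": [jaw, ...]}. A call has 1 to 5 rows; each row shifts and turns the commanded pose from where the row before left it; what a row does not reach is not made up. A row lasts 1/12 s, in which the tool goes at most 41.7 mm and 7.16 degrees, less where a joint would pass 70% of its speed; a pose out of reach is approached as far as the arm can. A call is refused whole if a number of a shift passes 41.7 or a number of a turn 7.16, either way. A call with a gripper value outside its range is refused whole. The fingers move at their own pace and stop on an object; FORCE is the grip in N (left out, the last holds). Time passes only in rows, so rows that do not move let the fingers close. It gives the time, the measured TCP pose, the force and the opening at its end, in the units of the state.
- get_state(): the state, without advancing time (a new reading comes with each control period).
- read_camera(name): name is "side" or "top" or "wrist"; returns the picture (420x560x3 uint8, red, green, blue); there is no depth.
- camera_info(name): a dict with "K" (3x3 intrinsics, pixels), "k1" (the pictures are not rectified: a ray, as slopes to the right and down, at radius r is drawn at 1 + k1 r^2 times it, then the intrinsics apply), "R" (3x3) and "t" (3): a world point X has camera coordinates R X + t; the wrist camera has in their place "mount" (4x4, takes a point from camera to tool coordinates, whose origin is the TCP and whose axes are the flange's). Camera axes: x right, y down, z forward; pixel columns grow to the right and rows downward; lengths in m; the calibration is good to about 2 mm. A picture is of the moment at which its call begins: read the wrist's pose just before it. camera_info takes no time and is no camera call.
- sign_off(): hands the job in, once; it reports no verdict.
The state is a dict: "time": time; "qpos": joint angles; "dq": joint speeds; "joint_efforts": joint torques, N m; "eef_pos": TCP position; "tcp_rot": TCP orientation; "contact_force": force on the tool from outside, world axes, zero at the start; "wrist_torque": the same for the moment, N m; "opening": opening from 0.0 (shut) to 1.0 (fully open).
Only numpy, scipy, OpenCV 4.12 (cv2) and the standard library are available. Lean on these libraries where they do the work, as an engineer would, in place of code of your own. Each camera call takes 0.05 s, during which the arm holds its last target. There are 200 camera calls.

## Task

The cake demonstration is over: swing the wooden carrier's lid up out of the way, stand every serving plank on its short end in the carrier, one to a slot and right down on the floor of the slot, then swing the lid fully shut over them. Leave the other kitchen things where they are, and if a plank gets knocked about on the way, put it right before you shut the lid.

Things in the scene. Friction and masses are not known exactly. Their poses are not given: they have to be found in the camera images.
- lid (a joint): hold-down lid of the carrier, hinge angle in rad: 0 = shut (level, on its hinge stop, 7 mm over the planks' tops), growing as the free end swings up and over towards the back panel; 1.57 = upright, stop at 1.8. The hinge is stiff (0.3 N m of friction, 2 to 3 N at the handle): the lid stays where it is left.
- lid_handle (a point): centre of the lid's handle, a steel tab at its free end, 180 mm from the hinge axis: 40 mm wide (along the hinge), 34 mm long (along the lid), 14 mm thick. Axes: -x from the hinge to the free end, y along the hinge. The rest of the lid, two wooden rails and a crossbar, is 50 mm wide and 10 mm thick and ends 162 mm from the hinge, where the tab begins.
- lid_hinge (a point): middle of the lid's hinge axis, at the top of the carrier's back panel, 144 mm above the table; y along the hinge axis, -x towards the lid's free end when shut
- carrier: plywood carrier fixed to the table, 190 mm (x) by 100 mm (y), floor 12 mm thick; origin at the centre of its underside, z up, -x its open front (roughly towards the robot), +x the back panel (50 mm wide, 10 mm thick, 138 mm high, at x = 90 mm). Side rails 6 mm thick along both sides, inner faces at |y| = 33 mm, tops 56 mm above the table, so 76 mm of a standing plank shows above them. Five slots; place and yaw vary.
- slot1 (a point): slot 1 of 5 (1 nearest the open front, 5 nearest the back panel): middle of the slot's floor, 12 mm above the table; axes as the carrier's. Slot 17 mm wide in x, next slot 28 mm on; between and outside the slots stand dividers 11 mm thick, 40 mm wide (|y| under 20 mm), tops 60 mm above the table. Planks stand with their width along y.
- slot2 (a point): slot 2 of 5 (1 nearest the open front, 5 nearest the back panel): middle of the slot's floor, 12 mm above the table; axes as the carrier's. Slot 17 mm wide in x, next slot 28 mm on; between and outside the slots stand dividers 11 mm thick, 40 mm wide (|y| under 20 mm), tops 60 mm above the table. Planks stand with their width along y.
- slot3 (a point): slot 3 of 5 (1 nearest the open front, 5 nearest the back panel): middle of the slot's floor, 12 mm above the table; axes as the carrier's. Slot 17 mm wide in x, next slot 28 mm on; between and outside the slots stand dividers 11 mm thick, 40 mm wide (|y| under 20 mm), tops 60 mm above the table. Planks stand with their width along y.
- slot4 (a point): slot 4 of 5 (1 nearest the open front, 5 nearest the back panel): middle of the slot's floor, 12 mm above the table; axes as the carrier's. Slot 17 mm wide in x, next slot 28 mm on; between and outside the slots stand dividers 11 mm thick, 40 mm wide (|y| under 20 mm), tops 60 mm above the table. Planks stand with their width along y.
- slot5 (a point): slot 5 of 5 (1 nearest the open front, 5 nearest the back panel): middle of the slot's floor, 12 mm above the table; axes as the carrier's. Slot 17 mm wide in x, next slot 28 mm on; between and outside the slots stand dividers 11 mm thick, 40 mm wide (|y| under 20 mm), tops 60 mm above the table. Planks stand with their width along y.
- plank1_centre (a point): centre (half-way up) of plank 1, a light wooden serving plank 120 mm long (own x), 56 mm wide (own y), 12 mm thick (own z), about 80 g, both faces alike in use; it starts lying flat on the table. None if it is absent in this run; all planks are alike.
- plank2_centre (a point): centre (half-way up) of plank 2, a light wooden serving plank 120 mm long (own x), 56 mm wide (own y), 12 mm thick (own z), about 80 g, both faces alike in use; it starts lying flat on the table. None if it is absent in this run; all planks are alike.
- plank3_centre (a point): centre (half-way up) of plank 3, a light wooden serving plank 120 mm long (own x), 56 mm wide (own y), 12 mm thick (own z), about 80 g, both faces alike in use; it starts lying flat on the table. None if it is absent in this run; all planks are alike.
- plank4_centre (a point): centre (half-way up) of plank 4, a light wooden serving plank 120 mm long (own x), 56 mm wide (own y), 12 mm thick (own z), about 80 g, both faces alike in use; it starts lying flat on the table. None if it is absent in this run; all planks are alike.
- plank5_centre (a point): centre (half-way up) of plank 5, a light wooden serving plank 120 mm long (own x), 56 mm wide (own y), 12 mm thick (own z), about 80 g, both faces alike in use; it starts lying flat on the table. None if it is absent in this run; all planks are alike.
- cutter: steel round pastry cutter, 70 mm across, 30 mm high, lying among the planks; origin at the centre of its underside (bystander, not to be disturbed)
- spoon: wooden spoon lying on the table, right of the planks; origin at the centre of its underside (bystander, not to be disturbed)
- palette: palette knife lying on the table, before the planks; origin at the centre of its underside (bystander, not to be disturbed)
- jar: amber jar, 68 mm across, 100 mm high; origin at the centre of its underside (bystander, not to be disturbed)
- tin: steel tin, 70 mm across, 120 mm high; origin at the centre of its underside (bystander, not to be disturbed)
- mug: white mug, 90 mm high; origin at the centre of its underside (bystander, not to be disturbed)
- bowl: steel bowl, 150 mm across, 70 mm high; origin at the centre of its underside (bystander, not to be disturbed)
Mind the look-alikes: they are no part of the job. Of the things shaped like the carrier, the plywood one is meant.

How it is judged:
On the way, in this order (a step that is already met when the one before it is completed fails the run):
1. the lid is swung up (past 1.1 rad) (value of joint lid above 1.1 rad), for 0.2 s.
2. every plank stands in a slot (x of plank1_centre in the frame of carrier between -0.068 and 0.068 m and y of plank1_centre in the frame of carrier between -0.018 and 0.018 m and z of plank1_centre in the frame of carrier between 0.065 and 0.079 m and angle between the x axis of each of plank1_centre, plank2_centre, plank3_centre, plank4_centre, plank5_centre and the z axis of carrier, either way round below 0.2 rad and angle between the z axis of each of plank1_centre, plank2_centre, plank3_centre, plank4_centre, plank5_centre and the x axis of carrier, either way round below 0.25 rad and x of plank2_centre in the frame of carrier between -0.068 and 0.068 m and y of plank2_centre in the frame of carrier between -0.018 and 0.018 m and z of plank2_centre in the frame of carrier between 0.065 and 0.079 m and x of plank3_centre in the frame of carrier between -0.068 and 0.068 m and y of plank3_centre in the frame of carrier between -0.018 and 0.018 m and z of plank3_centre in the frame of carrier between 0.065 and 0.079 m and x of plank4_centre in the frame of carrier between -0.068 and 0.068 m and y of plank4_centre in the frame of carrier between -0.018 and 0.018 m and z of plank4_centre in the frame of carrier between 0.065 and 0.079 m and x of plank5_centre in the frame of carrier between -0.068 and 0.068 m and y of plank5_centre in the frame of carrier between -0.018 and 0.018 m and z of plank5_centre in the frame of carrier between 0.065 and 0.079 m), for 0.2 s.
At the end, for the whole second after the job is handed in: every plank that is present stands on a short end in a slot of the carrier (own x within 0.2 rad of vertical, centre 65 to 79 mm above the carrier's underside, within 18 mm of its middle line), and the lid is shut to within 0.08 rad and at rest (all of step 2 and value of joint lid below 0.08 rad and velocity of joint lid below 0.05 rad/s); the robot touches nothing.
It fails at once if a bystander is pushed more than 6 cm from its place (distance of any of cutter, spoon, palette, jar, tin, mug, bowl from where it was at the start of the episode above 0.06 m).
It fails at once if the jar, tin, mug or bowl is tipped over (angle between any of jar, tin, mug, bowl's own z axis and vertical above 0.6 rad).
Of plank1, plank2, plank3, plank4, plank5 only 3 to 4 are there at a start; the rules pass over those that are not, and their reading is None.
At some moment in a run one of plank1, plank2, plank3, plank4, plank5 may be knocked a few centimetres aside while the robot is not near it.
It also fails if it takes over 210 s, if anything falls off the work surface, if the arm or the gripper's body presses on something with over 40 N, if the wrist force passes 120 N, or if a joint passes its speed limit or range.

## Working session

There is one attempt and no reset: what is moved stays moved. The work goes in short steps, Python scripts to look and compute and a shell command to move; the robot and the scene stay as the last step left them, time stands still between calls to the robot, and variables do not carry over. Pictures are saved under pics/ and viewed, about 12 in all and at most 16, crops included, and the job is handed in when it is done.

```bash
ls; mkdir -p pics
cat > h.py <<'E'
from plant import *
import numpy as np, cv2
from scipy.spatial.transform import Rotation as R
def save(cam,name,crop=None,scale=1):
    im=read_camera(cam)[:,:,::-1]
    cv2.imwrite('pics/raw_'+name+'.png',im)
    if crop: x0,y0,x1,y1=crop; im=im[y0:y1,x0:x1]
    cv2.imwrite('pics/'+name+'.png',cv2.resize(im,None,fx=scale,fy=scale,interpolation=cv2.INTER_CUBIC))
def ext(cam,st=None):
    i=camera_info(cam)
    if 'R' in i: return np.array(i['K']),i['k1'],np.array(i['R']),np.array(i['t'])
    st=st or get_state()
    T=np.eye(4);T[:3,:3]=R.from_quat(st['tcp_rot']).as_matrix();T[:3,3]=st['eef_pos']
    M=np.linalg.inv(T@np.array(i['mount']))
    return np.array(i['K']),i['k1'],M[:3,:3],M[:3,3]
def ray(cam,uv,st=None):
    K,k1,Rm,t=ext(cam,st)
    d=cv2.undistortPoints(np.array([[uv]],float),K,np.array([k1,0,0,0.]))[0,0]
    return -Rm.T@t, Rm.T@np.array([d[0],d[1],1])
def at(cam,uv,z,st=None):
    o,d=ray(cam,uv,st); return o+d*(z-o[2])/d[2]
def proj(cam,X,st=None):
    K,k1,Rm,t=ext(cam,st)
    return cv2.projectPoints(np.array(X,float).reshape(-1,1,3),cv2.Rodrigues(Rm)[0],t,K,np.array([k1,0,0,0.]))[0][:,0]
E
python3 - <<'E'
from h import *
print(get_state())
for c in ['top','side','wrist']: print(c,camera_info(c))
save('top','top0',scale=1.4); save('side','side0',scale=1.4)
E
```

```text
pics
{'time': 0.0, 'qpos': array([-1.44898675e+00,  2.87216044e-01,  1.57820192e+00,  1.75453613e-05,
        1.27863073e+00, -1.50023201e-01]), 'dq': array([ 0.00133961, -0.00033696,  0.0010615 , -0.00013545,  0.00183436,
       -0.00082047]), 'joint_efforts': array([-7.40454325e-04, -4.05986452e+01, -2.92626715e+01, -1.79539520e-04,
        5.82563662e-03,  3.23519068e-06]), 'eef_pos': array([ 0.18117026, -0.64953169,  0.22990012]), 'tcp_rot': array([ 9.90777174e-01,  1.35495692e-01,  2.57198253e-05, -1.22777826e-03]), 'contact_force': array([-0.34361417, -0.18246029,  0.27843718]), 'wrist_torque': array([-0.00611788,  0.06636897,  0.01360346]), 'opening': 1.000140868295634}
top {'K': array([[442.60485327,   0.        , 271.01940086],
       [  0.        , 442.60485327, 207.59403713],
       [  0.        ,   0.        ,   1.        ]]), 'k1': 0.01504136155332904, 'R': array([[-5.77494748e-04, -9.99648471e-01,  2.65066168e-02],
       [-9.83787317e-01, -4.18571745e-03, -1.79290254e-01],
       [ 1.79338177e-01, -2.61804126e-02, -9.83439070e-01]]), 't': array([-0.13440959,  0.5536655
[... 261 characters left out ...]
4],
       [-0.10016759, -0.75935022, -0.64292589],
       [ 0.06974028,  0.63922812, -0.76584835]]), 't': array([-0.56918166,  0.04638854,  1.33938603])}
wrist {'K': array([[310.02986461,   0.        , 281.10159201],
       [  0.        , 310.02986461, 213.47792542],
       [  0.        ,   0.        ,   1.        ]]), 'k1': -0.02389522584041534, 'mount': array([[-1.52005397e-04, -9.54862171e-01, -2.97049174e-01,
         7.63363377e-02],
       [ 9.99999950e-01, -2.27102141e-04,  2.18300066e-04,
        -8.62295093e-04],
       [-2.75906978e-04, -2.97049127e-01,  9.54862158e-01,
        -1.42458187e-01],
       [ 0.00000000e+00,  0.00000000e+00,  0.00000000e+00,
         1.00000000e+00]])}
```

View pics/top0.png

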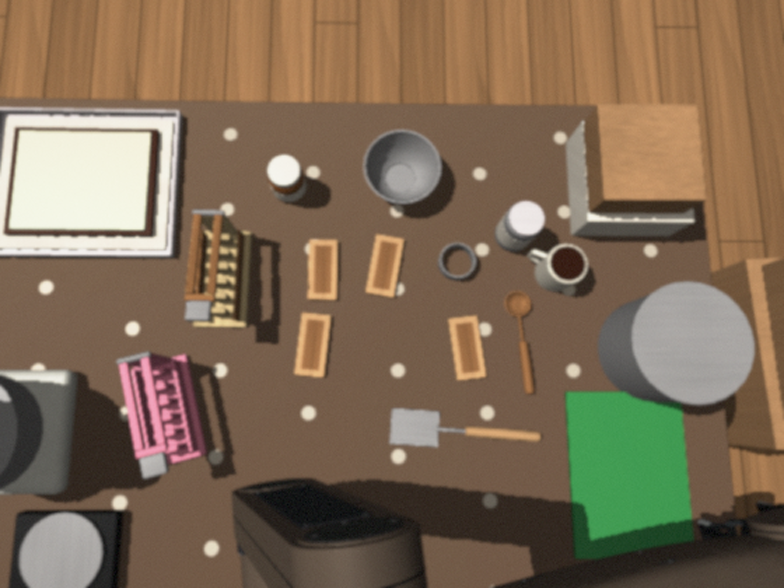

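View pics/side0.png

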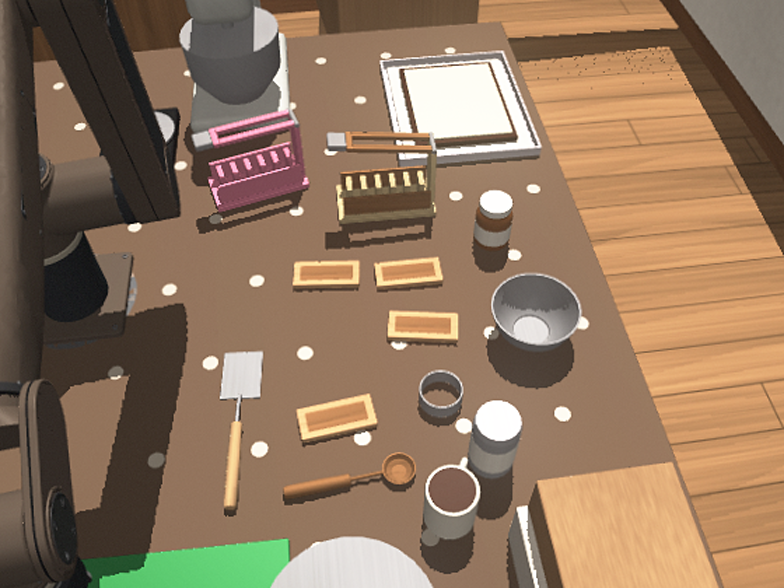

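Run:
```python
from h import *
t=cv2.imread('pics/raw_top0.png'); s=cv2.imread('pics/raw_side0.png')
a=cv2.resize(t[140:245,120:195],None,fx=5,fy=5,interpolation=cv2.INTER_CUBIC)
b=cv2.resize(s[85:165,228:318],None,fx=4.4,fy=4.4,interpolation=cv2.INTER_CUBIC)
h=max(a.shape[0],b.shape[0]); pad=lambda m:cv2.copyMakeBorder(m,0,h-m.shape[0],0,0,cv2.BORDER_CONSTANT)
cv2.imwrite('pics/crop0.png',np.hstack([pad(a),pad(b)]))
hsv=cv2.cvtColor(t,cv2.COLOR_BGR2HSV)
m=((hsv[...,2]>130)&(hsv[...,1]>60)).astype(np.uint8)
m[:160]=0;m[280:]=0;m[:,:200]=0;m[:,352:]=0
n,l,st,c=cv2.connectedComponentsWithStats(m)
for i in range(1,n):
    if st[i,4]<150: continue
    cs,_=cv2.findContours((l==i).astype(np.uint8),0,1)
    p=cv2.boxPoints(cv2.minAreaRect(cs[0]))
    P=np.array([at('top',q,0.012)[:2] for q in p])
    e=[P[1]-P[0],P[2]-P[1]]; L=[np.linalg.norm(v) for v in e]; v=e[int(np.argmax(L))]
    print(st[i,4],c[i].round(),P.mean(0).round(4),np.round(L,3),'long axis yaw',np.degrees(np.arctan2(v[1],v[0])).round(1))
for n,q,z in [('handle',(198,310),.144),('hinge',(208,214),.146)]: print(n,at('top',np.array(q)/1.4,z))
for n,q in [('cutter',(458,262)),('jar',(287,185)),('bowl',(402,172)),('palette',(414,427)),('tin',(515,235))]: print(n,at('top',np.array(q)/1.4,0.01))
```

```text
981 [274. 189.] [ 0.6135 -0.1436] [0.124 0.063] long axis yaw -9.9
991 [229. 192.] [ 0.6047 -0.018 ] [0.069 0.123] long axis yaw -179.3
1045 [222. 246.] [ 0.457  -0.0042] [0.125 0.061] long axis yaw -5.5
1076 [333. 248.] [ 0.4535 -0.3123] [0.086 0.124] long axis yaw -174.8
handle [0.50215458 0.17909235 0.144     ]
hinge [0.67211754 0.16988387 0.146     ]
cutter [ 0.61972049 -0.28989429  0.01      ]
jar [0.77616806 0.050858   0.01      ]
bowl [ 0.80592693 -0.1803841   0.01      ]
palette [ 0.3012898  -0.19936768  0.01      ]
tin [ 0.67557908 -0.40531989  0.01      ]
```

View pics/crop0.png

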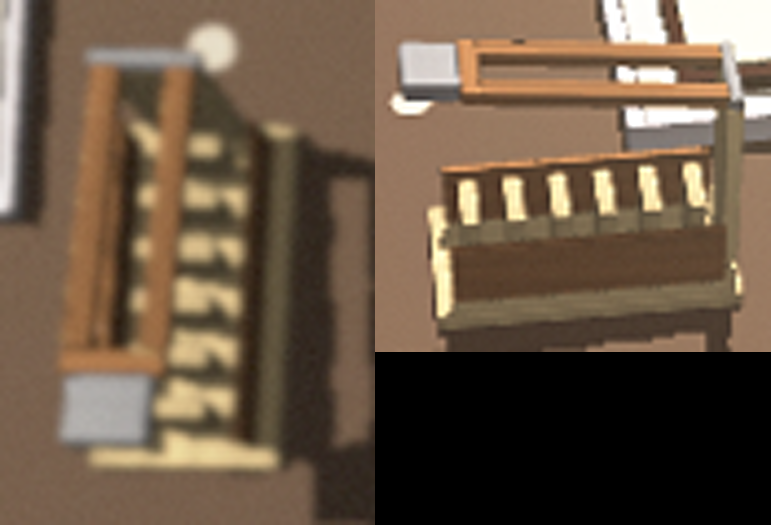

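```bash
cat >> h.py <<'E'
def log(tag=''):
    import json
    s=get_state(); q=s['qpos']; p=s['eef_pos']; Rm=R.from_quat(s['tcp_rot']).as_matrix()
    print(tag,'t%.2f'%s['time'],'p',(p*1000).round(1),'xyaw %.1f'%np.degrees(np.arctan2(Rm[1,0],Rm[0,0])),'zax',Rm[:,2].round(3),'yax',Rm[:,1].round(3),'F',np.round(s['contact_force'],1),'op %.3f'%s['opening'],'q',q.round(3))
    open('log.jsonl','a').write(json.dumps(dict(q=list(q),p=list(p),r=list(s['tcp_rot'])))+'\n')
    return s
if __name__=='__main__': log()
E
python3 h.py
python3 -m jog '{"travel":[[30,26,11],[30,26,11],[30,26,11],[30,26,11],[30,26,11]],"dr":[[0,0,-3],[0,0,-3],[0,0,-3],[0,0,-3],[0,0,-3]],"jaw":[0,0,0,0,0]}'
python3 -m jog '{"travel":[[30,26,11],[30,26,11],[30,26,11],[30,26,11],[7,40,10]],"dr":[[0,0,-3.7],[0,0,0],[0,0,0],[0,0,0],[0,0,0]],"jaw":[0,0,0,0,0]}'
python3 h.py
python3 -m jog '{"travel":[[12,40,10],[12,40,10],[12,40,0],[12,40,0],[12,40,0]],"dr":[[0,0,0],[0,0,0],[0,0,0],[0,0,0],[0,0,0]],"jaw":[0,0,0,0,0]}'
python3 -m jog '{"travel":[[12,40,0],[12,40,0],[12,40,0],[12,40,0],[12,40,0]],"dr":[[0,0,0],[0,0,0],[0,0,0],[0,0,0],[0,0,0]],"jaw":[0,0,0,0,0]}'
python3 -m jog '{"travel":[[12,40,0],[12,40,0],[12,40,0],[12,30,0],[0,0,0]],"dr":[[0,0,0],[0,0,0],[0,0,0],[0,0,0],[0,0,0]],"jaw":[0,0,0,0,0]}'
python3 h.py
python3 - <<'E'
from h import *
s=get_state(); save('wrist','w1',scale=1.4)
# triangulate lid points top+side
def tri(a,b):
    o1,d1=ray('top',a);o2,d2=ray('side',b)
    A=np.stack([d1,-d2],1); k=np.linalg.lstsq(A,o2-o1,rcond=None)[0]
    return (o1+k[0]*d1+o2+k[1]*d2)/2, np.linalg.norm(o1+k[0]*d1-o2-k[1]*d2)
print('handle',tri((141.4,221.6),(240.5,100.9))); print('hinge',tri((148.6,151.4),(309.4,101.4)))
E
```

```text
t0.10 p [ 181.2 -649.6  230.1] xyaw 15.6 zax [-0.     0.002 -1.   ] yax [ 0.268 -0.963 -0.002] F [ 0.  -0.1 -0.6] op 0.999 q [-1.449  0.287  1.578  0.     1.279 -0.15 ]
time: 0.52
eef_pos: [0.3321, -0.5186, 0.2862]
tcp_rot: [1.0, 0.003, -0.0, -0.001]
contact_force: [1.6, 0.3, 1.0]
opening: 1.002
time: 0.93
eef_pos: [0.4609, -0.3756, 0.3394]
tcp_rot: [1.0, -0.027, 0.0, -0.0]
contact_force: [-0.2, 1.4, -0.4]
opening: 1.004
 t0.93 p [ 460.9 -375.6  339.4] xyaw -3.1 zax [ 0.     0.001 -1.   ] yax [-0.054 -0.999 -0.001] F [-0.2  1.4 -0.4] op 1.004 q [-8.550e-01  4.700e-02  1.653e+00  1.000e-03  1.442e+00  7.700e-01]
time: 1.35
eef_pos: [0.5175, -0.177, 0.3596]
tcp_rot: [1.0, -0.027, 0.0, -0.0]
contact_force: [1.2, 0.1, 0.4]
opening: 1.003
time: 1.77
eef_pos: [0.5772, 0.0227, 0.3593]
tcp_rot: [1.0, -0.027, -0.0, -0.0]
contact_force: [0.2, -0.0, -0.5]
opening: 0.999
time: 2.18
eef_pos: [0.6255, 0.1757, 0.358]
tcp_rot: [1.0, -0.024, -0.001, -0.001]
contact_force: [-0.4, -1.5, -1.5]
opening: 1.001
 t2.18 p [625.5 175.7 358. ] xyaw -2.8 zax [-0.002  0.002 -1.   ] yax [-0.049 -0.999 -0.002] F [-0.4 -1.5 -1.5] op 1.001 q [0.117 0.167 1.49  0.002 1.486 1.736]
handle (array([0.50109868, 0.1744661 , 0.16289549]), np.float64(0.004331758103583066))
hinge (array([0.67945271, 0.17113487, 0.14335772]), np.float64(0.005333247244519656))
```

View pics/w1.png

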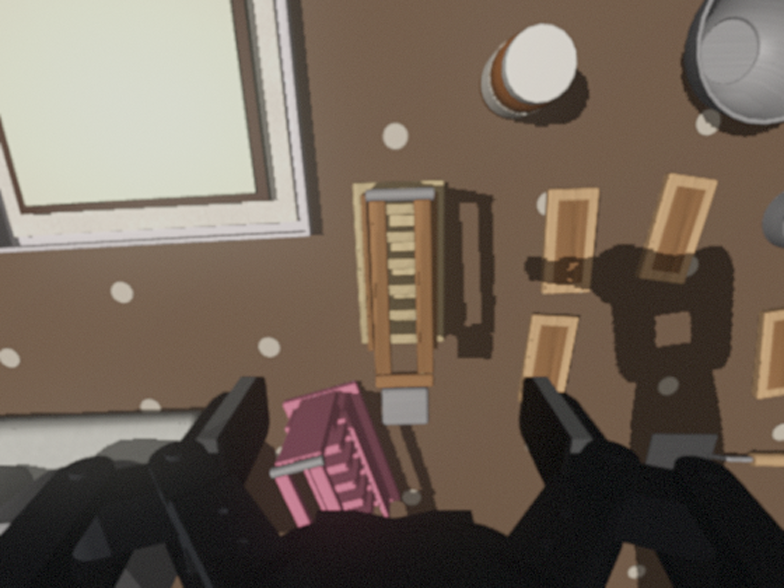

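Run:
```python
from h import *
import json
from scipy.optimize import least_squares
g=lambda u,v,z: at('wrist',np.array([u,v])/1.4,z)
print('hinge',g(400,193,.148),'handle',g(405,406,.16),g(405,406,.151))
for n,u,v,z in [('BL',354,184,.012),('BR',445,182,.012),('FL',362,343,.012),('FR',441,340,.012)]: print(n,g(u,v,z))
for n,u,v in [('d1',403,338),('d2',402,316),('d3',402,292),('d4',402,266),('d5',402,240),('d6',401,214)]: print(n,g(u,v,.06))
D=[json.loads(l) for l in open('log.jsonl')]
def res(p):
    a,L1,L2,e=p;o=[]
    for d in D:
        q=d['q'];r=np.hypot(*d['p'][:2]);z=d['p'][2]
        o+=[a+L1*np.sin(q[1])+L2*np.sin(q[1]+q[2])-r, e+L1*np.cos(q[1])+L2*np.cos(q[1]+q[2])-z]
    return o
s=least_squares(res,[0,.4,.4,.2]);print(s.x,s.cost,np.round(s.fun,4))
print([np.arctan2(d['p'][1],d['p'][0])-d['q'][0] for d in D])
```

```text
hinge [0.67850725 0.16623409 0.148     ] handle [0.4942636  0.17040235 0.16      ] [0.48878544 0.17040534 0.151     ]
BL [0.68177861 0.2143332  0.012     ]
BR [0.67891535 0.11516106 0.012     ]
FL [0.49412287 0.219088   0.012     ]
FR [0.49321045 0.12287164 0.012     ]
d1 [0.51815457 0.16904352 0.06      ]
d2 [0.54373889 0.16900091 0.06      ]
d3 [0.57065965 0.16780204 0.06      ]
d4 [0.5987985  0.16654747 0.06      ]
d5 [0.62594034 0.16533588 0.06      ]
d6 [0.65220089 0.16516589 0.06      ]
[ 0.00695041  0.42247709  0.57323115 -0.00895791] 1.8342686964868607e-06 [ 0.0008 -0.0001  0.0008 -0.0001 -0.0015  0.0003]
[np.float64(0.1501788262045587), np.float64(0.17088012316564416), np.float64(0.15683820873706447)]
```

```bash
python3 -m jog '{"travel":[[-33.5,-1,-20],[-33.5,-1,-20],[-33.5,-1,-20],[-33.5,-0.5,-20],[0,0,-20]],"dr":[[0,0,0.5],[0,0,0.5],[0,0,0],[0,0,0],[0,0,0]],"jaw":[80,80,80,80,80]}' 20
python3 -m jog '{"travel":[[0,0,-30],[0,0,-30],[0,0,-20],[0,0,0],[0,0,0]],"dr":[[0,0,0],[0,0,0],[0,0,0],[0,0,0],[0,0,0]],"jaw":[80,80,80,80,80]}'
python3 - <<'E'
from h import *
log(); save('wrist','w2',crop=(100,80,500,420),scale=1.5)
E
```

```text
time: 2.65
eef_pos: [0.4852, 0.166, 0.257]
tcp_rot: [1.0, -0.018, -0.003, 0.0]
contact_force: [0.4, -0.4, -1.1]
opening: 0.686
time: 3.07
eef_pos: [0.4903, 0.1659, 0.1787]
tcp_rot: [1.0, -0.019, -0.001, 0.0]
contact_force: [0.5, -0.4, 0.7]
opening: 0.686
 t3.07 p [490.3 165.9 178.7] xyaw -2.2 zax [-0.003 -0.001 -1.   ] yax [-0.038 -0.999  0.001] F [ 0.5 -0.4  0.7] op 0.686 q [ 0.13  -0.01   2.007 -0.     1.148  1.739]
```

View pics/w2.png

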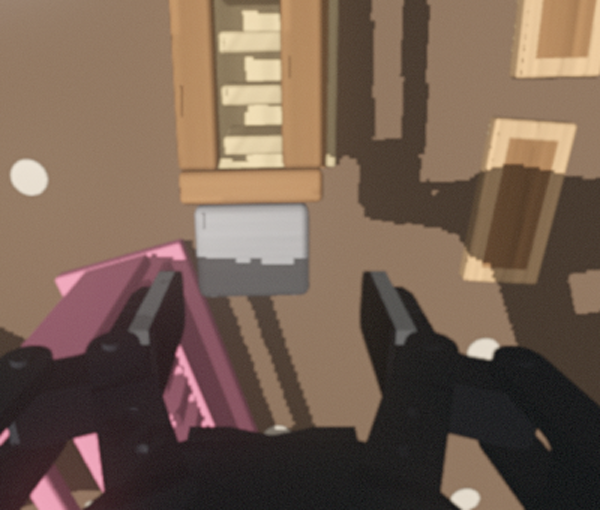

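Run:
```python
from h import *
g=lambda u,v,z: at('wrist',np.array([u,v])/1.5+np.array([100,80]),z).round(4)
for z in (.155,.165,.175):
  print(z,'c',g(253,250,z),'corners',g(196,206,z),g(308,206,z),g(309,295,z), 'w',np.linalg.norm(g(196,206,z)-g(308,206,z)),'l',np.linalg.norm(g(309,295,z)-g(308,206,z)))
```

```text
0.155 c [0.4953 0.1742 0.155 ] corners [0.5142 0.195  0.155 ] [0.5126 0.1525 0.155 ] [0.4747 0.1526 0.155 ] w 0.042530106983171355 l 0.03790013192589169
0.165 c [0.4996 0.1737 0.165 ] corners [0.5174 0.1932 0.165 ] [0.5159 0.1532 0.165 ] [0.4803 0.1533 0.165 ] w 0.040028115119250876 l 0.03560014044916117
0.175 c [0.5039 0.1731 0.175 ] corners [0.5206 0.1913 0.175 ] [0.5191 0.1539 0.175 ] [0.4858 0.154  0.175 ] w 0.0374300681271087 l 0.033300150149811636
```

```bash
python3 -m jog '{"travel":[[2.5,7.5,0],[0,0,-17],[0,0,-16],[0,0,0],[0,0,0]],"dr":[[0,0,0.5],[0,0,0],[0,0,0],[0,0,0],[0,0,0]],"jaw":[80,80,80,80,80]}' 20
python3 -m jog '{"travel":[[0,0,0],[0,0,0],[0,0,0],[0,0,0],[0,0,0]],"dr":[[0,0,0],[0,0,0],[0,0,0],[0,0,0],[0,0,0]],"jaw":[255,255,255,255,255]}' 25
python3 h.py
python3 -m jog '{"travel":[[3.1,0,22.1],[0,0,0]],"dr":[[0,0,0],[0,0,0]],"jaw":[255,255]}' 25
python3 h.py
```

```text
time: 3.53
eef_pos: [0.4942, 0.1746, 0.1476]
tcp_rot: [1.0, -0.014, 0.0, -0.0]
contact_force: [0.2, 0.1, 0.4]
opening: 0.69
time: 3.95
eef_pos: [0.4948, 0.1726, 0.1485]
tcp_rot: [1.0, -0.013, 0.001, 0.002]
contact_force: [0.2, -7.1, 1.3]
opening: 0.462
 t3.95 p [494.8 172.6 148.5] xyaw -1.5 zax [ 0.002 -0.004 -1.   ] yax [-0.026 -1.     0.004] F [ 0.2 -7.1  1.3] op 0.462 q [ 0.144  0.039  2.017 -0.005  1.084  1.744]
time: 4.12
eef_pos: [0.4989, 0.1725, 0.1729]
tcp_rot: [1.0, -0.013, 0.002, 0.002]
contact_force: [-0.4, -7.1, -0.1]
opening: 0.461
 t4.12 p [498.9 172.5 172.9] xyaw -1.5 zax [ 0.004 -0.004 -1.   ] yax [-0.027 -1.     0.004] F [-0.4 -7.1 -0.1] op 0.461 q [ 0.143  0.017  1.991 -0.006  1.13   1.743]
```

```bash
python3 -m jog '{"travel":[[5.7,-1,21.5],[8.3,-1,20.7],[10.7,-0.5,19.6],[0,0,0]],"dr":[[0,0,0],[0,0,0],[0,0,0],[0,0,0]],"jaw":[255,255,255,255]}' 25
python3 -m jog '{"travel":[[13,-0.5,18.2],[15,-0.5,16.4],[16.9,-0.5,14.6],[18.6,-0.5,12.4],[0,0,0]],"dr":[[0,0,0],[0,0,0],[0,0,0],[0,0,0],[0,0,0]],"jaw":[255,255,255,255,255]}' 25
python3 - <<'E'
from h import *
log(); save('wrist','w3'); save('side','s3',crop=(150,20,430,200),scale=2.5)
E
```

```text
time: 4.45
eef_pos: [0.5256, 0.172, 0.2359]
tcp_rot: [1.0, -0.014, 0.005, -0.001]
contact_force: [3.8, 0.7, -0.9]
opening: 0.459
time: 4.87
eef_pos: [0.5875, 0.1708, 0.2934]
tcp_rot: [1.0, -0.014, 0.002, -0.002]
contact_force: [1.3, 3.3, -3.9]
opening: 0.455
 t4.87 p [587.5 170.8 293.4] xyaw -1.6 zax [ 0.004  0.003 -1.   ] yax [-0.029 -1.    -0.003] F [ 1.3  3.3 -3.9] op 0.455 q [0.116 0.105 1.673 0.003 1.359 1.715]
```

View pics/s3.png

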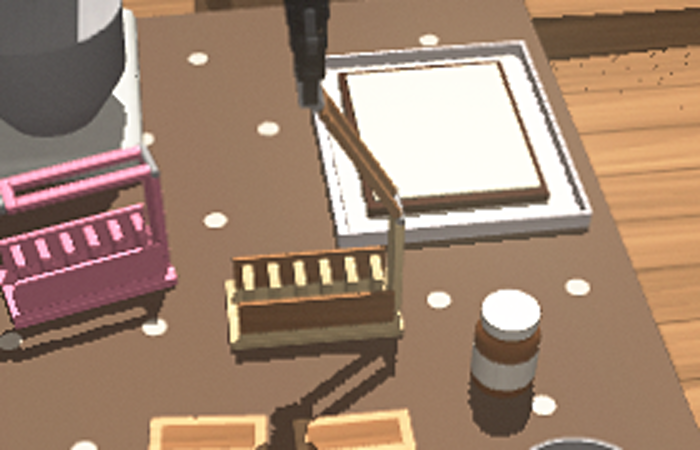

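```bash
python3 -m jog '{"travel":[[0,0,0],[0,0,0],[0,0,20],[0,0,35],[-30,0,0]],"dr":[[0,0,0],[0,0,0],[0,0,0],[0,0,0],[0,0,0]],"jaw":[90,90,90,90,90]}' 25
python3 -m jog '{"travel":[[-30,0,0],[0,0,-20],[0,0,-30],[0,0,-18],[0,0,0]],"dr":[[0,0,0],[0,0,0],[0,0,0],[0,0,0],[0,0,0]],"jaw":[255,255,255,255,255]}' 25
python3 h.py
python3 -m jog '{"travel":[[30,-1,0],[25,-1,0],[20,-1,0],[20,-1,0],[20,0,0]],"dr":[[0,0,0],[0,0,0],[0,0,0],[0,0,0],[0,0,0]],"jaw":[255,255,255,255,255]}' 25
python3 -m jog '{"travel":[[15,0,0],[15,0,0],[0,0,0]],"dr":[[0,0,0],[0,0,0],[0,0,0]],"jaw":[255,255,255]}' 25
python3 h.py
python3 -m jog '{"travel":[[-30,0,0],[-40,0,0],[-30,0,0],[0,0,0]],"dr":[[0,0,0],[0,0,0],[0,0,0],[0,0,0]],"jaw":[255,255,255,0]}' 25
python3 - <<'E'
from h import *
log(); save('side','s4',crop=(150,20,430,200),scale=2.5)
E
```

```text
time: 5.38
eef_pos: [0.5592, 0.169, 0.3548]
tcp_rot: [1.0, -0.015, 0.006, -0.0]
contact_force: [-0.7, 0.2, 2.5]
opening: 0.65
time: 5.8
eef_pos: [0.522, 0.1691, 0.2749]
tcp_rot: [1.0, -0.014, -0.004, 0.001]
contact_force: [-0.2, -0.4, -1.0]
opening: 0.006
 t5.80 p [522.  169.1 274.9] xyaw -1.6 zax [-0.008 -0.002 -1.   ] yax [-0.028 -1.     0.002] F [-0.2 -0.4 -1. ] op 0.006 q [ 1.290e-01 -2.000e-02  1.836e+00 -1.000e-03  1.334e+00  1.728e+00]
time: 6.22
eef_pos: [0.6461, 0.1668, 0.299]
tcp_rot: [1.0, -0.014, 0.013, -0.002]
contact_force: [-6.0, 0.1, 36.0]
opening: 0.001
time: 6.47
eef_pos: [0.6731, 0.1653, 0.2844]
tcp_rot: [1.0, -0.015, 0.004, -0.0]
contact_force: [-0.2, -0.4, -0.1]
opening: 0.002
 t6.47 p [673.1 165.3 284.4] xyaw -1.7 zax [ 0.008 -0.    -1.   ] yax [-0.029 -1.    -0.   ] F [-0.2 -0.4 -0.1] op 0.002 q [ 9.500e-02  2.890e-01  1.478e+00 -1.000e-03  1.367e+00  1.695e+00]
time: 6.8
eef_pos: [0.5642, 0.1661, 0.2781]
tcp_rot: [1.0, -0.013, -0.003, 0.0]
contact_force: [0.7, 0.9, 0.2]
opening: 0.128
 t6.80 p [564.2 166.1 278.1] xyaw -1.5 zax [-0.006 -0.001 -1.   ] yax [-0.027 -1.     0.001] F [0.7 0.9 0.2] op 0.128 q [ 0.114  0.066  1.742 -0.     1.339  1.712]
```

View pics/s4.png

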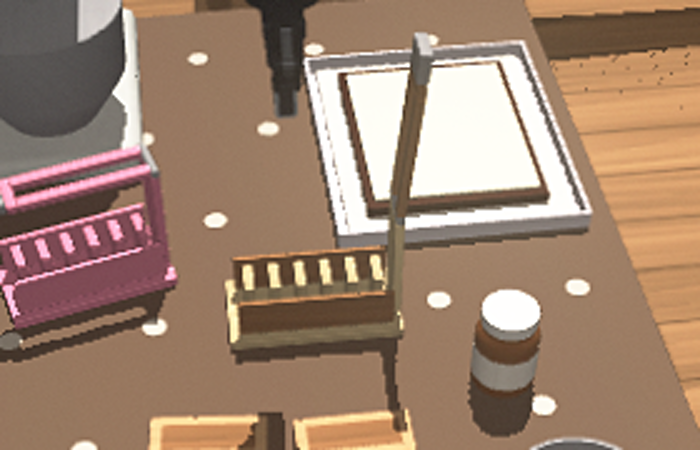

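```bash
python3 -m jog '{"travel":[[0,-20,20],[0,-20,20],[0,-20,10],[0,-20,0],[0,0,0]],"dr":[[0,-7,0],[0,-7,0],[0,-7,0],[0,-7,0],[0,0,0]],"jaw":[0,0,0,0,0]}' 25
python3 h.py
python3 -m jog '{"travel":[[0,0,0],[0,0,0],[0,0,0],[0,0,0],[0,0,0]],"dr":[[0,-7,0],[0,-7,0],[0,-7,0],[0,0,0],[0,0,0]],"jaw":[0,0,0,0,0]}' 25
python3 h.py
cat > kin.py <<'E'
from h import *
import json
from scipy.optimize import least_squares
D=[json.loads(l) for l in open('log.jsonl')]
off=.1
def fk(x,q):
    a,L1,L2,d,L3,o=x;A=q[1]+q[2];S=A+q[4]
    r=a+L1*np.sin(q[1])+L2*np.sin(A)+L3*np.sin(S)
    z=d+L1*np.cos(q[1])+L2*np.cos(A)+L3*np.cos(S)
    return r,z
def res(x):
    o=[]
    for d in D:
        q=d['q'];r,z=fk(x,q);p=d['p'];c,s=np.cos(q[0]),np.sin(q[0])
        o+=[r*c-x[5]*s-p[0], r*s+x[5]*c-p[1], z-p[2]]
    return o
s=least_squares(res,[0,.4,.5,.2,.2,.1],loss='soft_l1',f_scale=.003);X=s.x
if __name__=='__main__':
    print(X.round(4),np.abs(s.fun).max(),np.round(res(X)[-6:],4))
    for q in [d['q'] for d in D[-2:]]: print(np.round(q,3))
E
python3 kin.py
```

```text
time: 7.27
eef_pos: [0.5668, 0.0836, 0.3267]
tcp_rot: [0.97, -0.015, 0.241, -0.002]
contact_force: [-0.3, -0.5, -1.0]
opening: 0.932
 t7.27 p [566.8  83.6 326.7] xyaw -1.9 zax [ 0.469 -0.002 -0.883] yax [-0.027 -1.    -0.012] F [-0.3 -0.5 -1. ] op 0.932 q [-0.037 -0.259  2.007  0.019  0.905  1.556]
time: 7.68
eef_pos: [0.5693, 0.0859, 0.328]
tcp_rot: [0.911, -0.013, 0.412, -0.006]
contact_force: [-0.2, -0.3, 0.2]
opening: 0.998
 t7.68 p [569.3  85.9 328. ] xyaw -2.5 zax [ 0.751  0.    -0.66 ] yax [-0.019 -1.    -0.022] F [-0.2 -0.3  0.2] op 0.998 q [-0.04  -0.401  2.211  0.065  0.483  1.516]
[-0.0038  0.4484  0.5704  0.2192  0.254   0.1013] 0.007043270030708718 [-0.0015 -0.0033  0.0006  0.0001 -0.007   0.0011]
[-0.037 -0.259  2.007  0.019  0.905  1.556]
[-0.04  -0.401  2.211  0.065  0.483  1.516]
```

```bash
cat > feas.py <<'E'
from kin import *
def ik(x,y,z,phi):
    R_=np.sqrt(x*x+y*y-X[5]**2); 
    S=np.pi-phi; r=R_-X[0]-X[4]*np.sin(S); h=z-X[3]-X[4]*np.cos(S)
    D2=r*r+h*h; c=(D2-X[1]**2-X[2]**2)/(2*X[1]*X[2])
    if abs(c)>1: return None
    q3=np.arccos(c); q2=np.arctan2(r,h)-np.arctan2(X[2]*np.sin(q3),X[1]+X[2]*np.cos(q3))
    q5=S-q2-q3
    ok=-.88<q2<2.2 and .22<q3<2.46 and .25<q5<2.8
    return np.round([q2,q3,q5],2),ok
if __name__=='__main__':
    for s in (.614,.53):
        for zz in (.115,.22):
            print(s,zz,[(p,ik(s,.167,zz,np.radians(p))) for p in (30,40,50,60)])
    for n,(x,y) in dict(A=(.66,-.15),B=(.65,-.018),C=(.50,-.008),D=(.50,-.31)).items():
        print(n,[(p,ik(x,y,.01,np.radians(-p))) for p in (0,30,40,50)])
E
python3 feas.py
```

```text
0.614 0.115 [(30, (array([0.09, 2.1 , 0.43]), np.True_)), (40, (array([0.05, 2.19, 0.2 ]), np.False_)), (50, (array([ 0.04,  2.28, -0.05]), np.False_)), (60, (array([ 0.07,  2.34, -0.32]), np.False_))]
0.614 0.22 [(30, (array([-0.04,  2.02,  0.64]), np.True_)), (40, (array([-0.1 ,  2.12,  0.42]), np.True_)), (50, (array([-0.13,  2.22,  0.18]), np.False_)), (60, (array([-0.14,  2.3 , -0.06]), np.False_))]
0.53 0.115 [(30, (array([-0.09,  2.28,  0.43]), np.True_)), (40, (array([-0.14,  2.38,  0.2 ]), np.False_)), (50, (array([-0.15,  2.46, -0.04]), np.False_)), (60, (array([-0.12,  2.52, -0.31]), np.False_))]
0.53 0.22 [(30, (array([-0.24,  2.19,  0.66]), np.True_)), (40, (array([-0.3 ,  2.29,  0.45]), np.True_)), (50, (array([-0.35,  2.39,  0.23]), np.False_)), (60, (array([-0.37,  2.47, -0.01]), np.False_))]
A [(0, (array([0.51, 1.71, 0.92]), np.True_)), (30, (array([0.79, 1.35, 1.53]), np.True_)), (40, (array([0.89, 1.23, 1.72]), np.True_)), (50, (array([1.  , 1.11, 1.91]), np.True_))]
B [(0, (array([0.46, 1.78, 0.9 ]), np.True_)), (30, (array([0.74, 1.43, 1.5 ]), np.True_)), (40, (array([0.84, 1.32, 1.69]), np.True_)), (50, (array([0.94, 1.21, 1.87]), np.True_))]
C [(0, (array([0.19, 2.15, 0.8 ]), np.True_)), (30, (array([0.47, 1.85, 1.34]), np.True_)), (40, (array([0.57, 1.76, 1.51]), np.True_)), (50, (array([0.67, 1.67, 1.67]), np.True_))]
D [(0, (array([0.35, 1.94, 0.85]), np.True_)), (30, (array([0.62, 1.61, 1.43]), np.True_)), (40, (array([0.72, 1.51, 1.61]), np.True_)), (50, (array([0.82, 1.41, 1.78]), np.True_))]
```

```bash
cat >> h.py <<'E'
def planks(cam,name,z=.012,thr=130):
    s=get_state(); save(cam,name); t=cv2.imread('pics/raw_'+name+'.png'); hsv=cv2.cvtColor(t,cv2.COLOR_BGR2HSV)
    m=((hsv[...,2]>thr)&(hsv[...,1]>60)).astype(np.uint8)
    cs,_=cv2.findContours(m,cv2.RETR_EXTERNAL,cv2.CHAIN_APPROX_NONE)
    K,k1,Rm,tt=ext(cam,s); o=-Rm.T@tt; out=[]
    for c in cs:
        if len(c)<60: continue
        d=cv2.undistortPoints(c.astype(float),K,np.array([k1,0,0,0.]))[:,0]
        d=np.c_[d,np.ones(len(d))]@Rm; P=(o+d*((z-o[2])/d[:,2])[:,None])[:,:2]*1000
        (ctr,(w,h),ang)=cv2.minAreaRect(P.astype(np.float32))
        L,W=max(w,h),min(w,h); a=ang if w>h else ang+90; a=(a+90)%180-90
        if 100<L<140 and 45<W<75: out.append((np.round(ctr,1),round(a,1),round(L,1),round(W,1))); print(cam,'ctr',np.round(ctr,1),'yaw %.1f L %.1f W %.1f'%(a,L,W),'px',c[:,0].mean(0).round())
    return out
E
python3 -m jog '{"travel":[[-10,-20,-10],[-10,-20,-10],[-10,-20,-10],[-10,-20,-10],[0,-10,-10]],"dr":[[0,7,0],[0,7,0],[0,7,0],[0,7,0],[0,7,0]],"jaw":[0,0,0,0,0]}' 25
python3 -m jog '{"travel":[[0,0,-10],[0,0,-10],[0,0,0],[0,0,0]],"dr":[[0,7,0],[0,7,0],[0,0,0],[0,0,0]],"jaw":[0,0,0,0]}' 25
python3 - <<'E'
from h import *
log(); planks('wrist','w5'); planks('top','t5')
E
```

```text
time: 8.1
eef_pos: [0.5314, -0.0067, 0.2834]
tcp_rot: [0.993, -0.015, 0.121, -0.001]
contact_force: [0.7, 0.0, 0.9]
opening: 0.999
time: 8.43
eef_pos: [0.5323, -0.0047, 0.2596]
tcp_rot: [1.0, -0.014, -0.0, -0.0]
contact_force: [0.2, 0.6, 0.2]
opening: 1.002
 t8.43 p [532.3  -4.7 259.6] xyaw -1.6 zax [-0.001  0.    -1.   ] yax [-0.029 -1.    -0.   ] F [0.2 0.6 0.2] op 1.002 q [-0.2   -0.052  1.895 -0.     1.299  1.4  ]
top ctr [457.2  -4.2] yaw -5.9 L 124.5 W 60.4 px [224. 247.]
top ctr [ 613.3 -143.4] yaw -9.9 L 125.0 W 62.4 px [274. 189.]
```

View pics/w5.png

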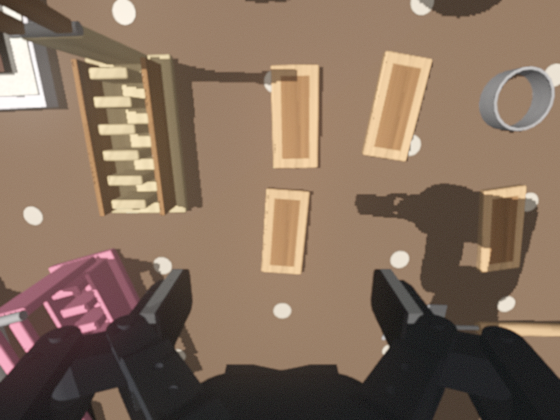

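Run:
```python
from h import *
t=cv2.imread('pics/raw_w5.png');hsv=cv2.cvtColor(t,cv2.COLOR_BGR2HSV)
for p in [(295,68),(285,230),(275,120),(295,120),(230,150),(502,190),(500,245),(500,220),(440,250)]: print(p,hsv[p[1],p[0]])
C=np.array([at('wrist',p,.012)[:2]*1000 for p in [(266,188),(309,192),(300,274),(262,271)]])
print(C.round(1),C.mean(0))
```

```text
(295, 68) [ 17  86 223]
(285, 230) [ 15 118 183]
(275, 120) [ 17  79 243]
(295, 120) [ 15 119 187]
(230, 150) [ 14  81 157]
(502, 190) [ 17  82 235]
(500, 245) [ 13 122 100]
(500, 220) [ 14 130  94]
(440, 250) [15 84 79]
[[520.9  16.3]
 [514.1 -39.1]
 [396.2 -26.2]
 [402.4  27. ]] [458.41339752  -5.47786682]
```

```bash
python3 -m jog '{"travel":[[-10,-1,-20],[-10,-1,-15],[-10,-1.5,-15],[-9.7,0,-10],[0,0,-10]],"dr":[[0,0,-4.1],[0.65,6.47,0],[0.65,6.47,0],[0.65,6.47,0],[0.65,6.47,0]],"jaw":[0,0,0,0,0]}' 40
python3 -m jog '{"travel":[[0,0,-20],[0,0,-20],[0,0,-20],[0,0,-20],[0,0,0]],"dr":[[0.65,6.47,0],[0.65,6.47,0],[0.65,6.47,0],[0.65,6.47,0],[0,0,0]],"jaw":[0,0,0,0,0]}'
python3 h.py
```

```text
time: 8.95
eef_pos: [0.4894, -0.0076, 0.1915]
tcp_rot: [0.973, -0.049, -0.225, -0.011]
contact_force: [0.9, -0.4, -0.2]
opening: 1.003
time: 9.37
eef_pos: [0.4871, -0.0072, 0.1007]
tcp_rot: [0.894, -0.044, -0.445, -0.023]
contact_force: [-2.4, 0.5, -2.6]
opening: 1.001
 t9.37 p [487.1  -7.2 100.7] xyaw -5.6 zax [-0.794  0.081 -0.602] yax [-0.1   -0.995 -0.002] F [-2.4  0.5 -2.6] op 1.001 q [-0.188  0.562  1.662 -0.071  1.839  1.498]
```

```bash
python3 -m jog '{"travel":[[5.5,-1.3,-25],[0,0,-25],[0,0,-20],[0,0,0],[0,0,0]],"dr":[[0,0,0],[0,0,0],[0,0,0],[0,0,0],[0,0,0]],"jaw":[0,0,0,0,0]}' 40
python3 h.py
```

```text
time: 9.78
eef_pos: [0.4961, -0.009, 0.0414]
tcp_rot: [0.898, -0.045, -0.437, -0.022]
contact_force: [0.2, -0.1, 0.4]
opening: 0.999
 t9.78 p [496.1  -9.   41.4] xyaw -5.7 zax [-0.783  0.078 -0.618] yax [-0.1   -0.995 -0.   ] F [ 0.2 -0.1  0.4] op 0.999 q [-0.188  0.656  1.642 -0.07   1.747  1.504]
```

```bash
python3 -m jog '{"travel":[[-3,0,-15],[0,0,-11],[0,0,-8],[0,0,0],[0,0,0]],"dr":[[0,0,0],[0,0,0],[0,0,0],[0,0,0],[0,0,0]],"jaw":[0,0,0,0,0]}' 40
python3 h.py
python3 -m jog '{"travel":[[0,0,0],[0,0,0],[0,0,0],[0,0,0],[0,0,0]],"dr":[[0,0,0],[0,0,0],[0,0,0],[0,0,0],[0,0,0]],"jaw":[255,255,255,255,255]}' 40
python3 h.py
```

```text
time: 10.2
eef_pos: [0.4924, -0.0089, 0.0048]
tcp_rot: [0.897, -0.045, -0.439, -0.022]
contact_force: [-0.5, -0.5, 0.2]
opening: 1.003
 t10.20 p [492.4  -8.9   4.8] xyaw -5.7 zax [-0.785  0.079 -0.614] yax [-0.1   -0.995 -0.   ] F [-0.5 -0.5  0.2] op 1.003 q [-0.189  0.712  1.641 -0.07   1.697  1.507]
time: 10.62
eef_pos: [0.4935, -0.0092, 0.0058]
tcp_rot: [0.898, -0.045, -0.437, -0.022]
contact_force: [2.2, -0.3, 1.5]
opening: 0.641
 t10.62 p [493.5  -9.2   5.8] xyaw -5.7 zax [-0.783  0.079 -0.617] yax [-0.1   -0.995  0.   ] F [ 2.2 -0.3  1.5] op 0.641 q [-0.189  0.71   1.639 -0.07   1.697  1.507]
```

```bash
python3 -m jog '{"travel":[[0,0,10],[0,0,30],[0,0,35],[0,0,35],[0,0,35]],"dr":[[0,0,0],[-0.6,-6.26,0],[-0.6,-6.26,0],[-0.6,-6.26,0],[-0.6,-6.26,0]],"jaw":[255,255,255,255,255]}' 60
python3 -m jog '{"travel":[[0,0,25],[0,0,25],[0,0,20],[0,0,20],[0,0,15]],"dr":[[-0.6,-6.26,0],[-0.6,-6.26,0],[-0.6,-6.26,0],[-0.6,-6.26,0],[-0.6,-6.26,0]],"jaw":[255,255,255,255,255]}' 60
python3 -m jog '{"travel":[[0,0,0],[0,0,0],[0,0,0],[0,0,0],[0,0,0]],"dr":[[-0.6,-6.26,0],[-0.6,-6.26,0],[-0.6,-6.26,0],[-0.6,-6.26,0],[-0.6,-6.26,0]],"jaw":[255,255,255,255,255]}' 60
python3 -m jog '{"travel":[[0,0,0],[0,0,0],[0,0,0]],"dr":[[0,0,0],[0,0,0],[0,0,0]],"jaw":[255,255,255]}' 60
python3 - <<'E'
from h import *
log(); save('side','s6',crop=(150,20,430,230),scale=2.5)
E
```

```text
time: 11.03
eef_pos: [0.4927, -0.009, 0.1516]
tcp_rot: [0.972, -0.048, -0.23, -0.012]
contact_force: [1.7, -0.2, -0.6]
opening: 0.632
time: 11.45
eef_pos: [0.4929, -0.009, 0.2582]
tcp_rot: [0.998, -0.049, 0.044, 0.0]
contact_force: [0.0, 0.0, -0.2]
opening: 0.63
time: 11.87
eef_pos: [0.4921, -0.0088, 0.2556]
tcp_rot: [0.949, -0.046, 0.311, 0.013]
contact_force: [0.2, -0.2, -1.0]
opening: 0.633
time: 12.12
eef_pos: [0.4932, -0.0092, 0.2563]
tcp_rot: [0.95, -0.046, 0.309, 0.013]
contact_force: [0.3, 0.1, -1.4]
opening: 0.634
 t12.12 p [493.2  -9.2 256.3] xyaw -5.7 zax [ 0.585 -0.053 -0.809] yax [-0.095 -0.995 -0.004] F [ 0.3  0.1 -1.4] op 0.634 q [-0.283 -0.506  2.342  0.178  0.694  1.284]
```

View pics/s6.png

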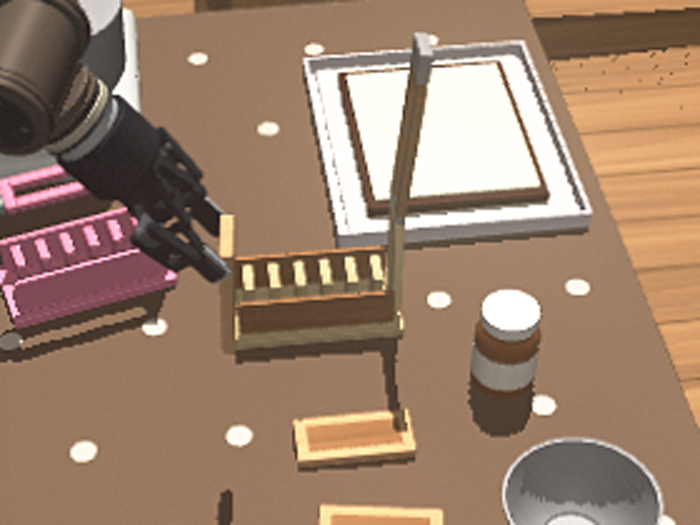

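```bash
python3 -m jog '{"travel":[[0,34,25],[0,34,25],[0,34,25],[0,34,25],[0,32,0]],"dr":[[0,0,2],[0,0,2],[0,0,0],[0,0,0],[0,0,0]],"jaw":[255,255,255,255,255]}' 60
python3 -m jog '{"travel":[[0,5,0],[0,0,0],[0,0,0]],"dr":[[0,0,0],[0,0,0],[0,0,0]],"jaw":[255,255,255]}' 60
python3 - <<'E'
from h import *
import json
s=log(); json.dump([list(s['eef_pos']),list(s['tcp_rot'])],open('w7.json','w'));save('wrist','w7',crop=(140,0,460,270),scale=2.2)
E
```

```text
time: 12.58
eef_pos: [0.4959, 0.1593, 0.3638]
tcp_rot: [0.949, -0.014, 0.316, 0.001]
contact_force: [1.3, -0.5, 0.4]
opening: 0.636
time: 12.83
eef_pos: [0.4932, 0.1625, 0.3537]
tcp_rot: [0.951, -0.012, 0.308, 0.002]
contact_force: [-0.4, -0.4, -0.6]
opening: 0.631
 t12.83 p [493.2 162.5 353.7] xyaw -1.6 zax [ 0.587 -0.012 -0.81 ] yax [-0.025 -1.    -0.004] F [-0.4 -0.4 -0.6] op 0.631 q [ 0.179 -0.458  2.137 -0.155  0.852  1.841]
```

View pics/w7.png

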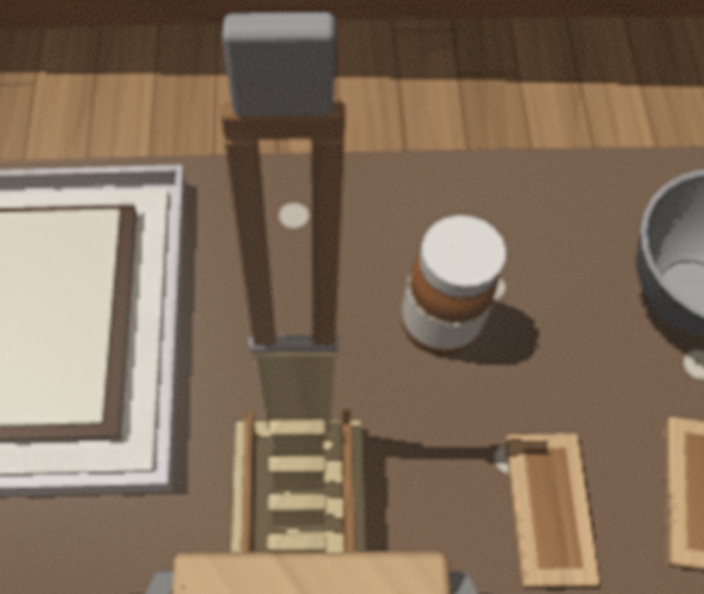

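Run:
```python
from h import *
g=lambda u,v,z: (at('wrist',np.array([u,v])/2.2+np.array([140,0]),z)*1000).round(1)
for p in [(297,427),(297,464),(297,502),(298,541)]: print(g(*p,.06))
print('strip ends',g(268,464,.06),g(326,464,.06))
print('hinge',g(294,345,.144), g(250,345,.144),g(338,345,.144))
print('floor corners',g(236,421,.012),g(360,421,.012))
print('rail top inner/outer',g(245,480,.056),g(253,480,.056),g(345,480,.056),g(355,480,.056))
im=cv2.imread('pics/raw_w7.png'); 
print(im[185:255,275].sum(1))
```

```text
[656.5 168.9  60. ]
[628.4 169.5  60. ]
[600.7 170.1  60. ]
[573.2 169.9  60. ]
strip ends [629.  189.9  60. ] [627.9 149.1  60. ]
hinge [676.1 168.5 144. ] [676.9 195.3 144. ] [675.3 141.7 144. ]
floor corners [682.6 218.   12. ] [679.9 119.4  12. ]
rail top inner/outer [618.9 206.4  56. ] [618.8 200.8  56. ] [617. 136.  56.] [616.8 129.   56. ]
[241 241 246 232 249 320 435 505 522 523 514 461 336 231 219 228 231 220
 228 227 222 262 381 492 522 518 525 521 458 322 233 223 232 227 237 229
 238 248 284 371 475 518 520 525 525 489 391 270 225 224 231 236 228 250
 287 364 443 477 495 516 517 523 524 504 420 319 339 420 467 483]
```

```bash
cat > place.py <<'E'
from h import *
CAR=np.array([586.6,169.7]); CY=np.radians(-1.5)
def slot(k): 
    x=(k-3)*28; return np.array([CAR[0]+x*np.cos(CY),CAR[1]+x*np.sin(CY)])
def go(k,ctr,yaw,tcp1,q1,along_only=True):
    """plank (ctr mm, yaw deg) flat when grasped at tcp1,q1 -> where it is now and TCP for slot k"""
    R1=R.from_quat(q1).as_matrix(); y=np.radians(yaw)
    c=R1.T@(np.array([*ctr,6.])-np.array(tcp1)); c[1]=0
    u=R1.T@np.array([np.cos(y),np.sin(y),0])
    s=log(); R2=R.from_quat(s['tcp_rot']).as_matrix(); p=s['eef_pos']*1000
    cw=p+R2@c; uw=R2@u; print('plank ctr now',cw.round(1),'u',uw.round(3),'width axis',R2[:,1].round(3))
    t=np.array([*slot(k),72.]); print('TCP move to seat (mm)',(t-cw).round(1))
E
python3 - <<'E'
from place import *
go(4,(457.8,-5),-5.7,(493.5,-9.2,5.8),[.898,-.045,-.437,-.022])
s=get_state();c=[(1000*at('wrist',np.array(p)/2.2+[140,0],z)).round(1) for p in [(177,557),(447,555)] for z in (.37,.38)];print(c)
E
```

```text
t12.88 p [493.1 161.7 353.3] xyaw -1.7 zax [ 0.586 -0.013 -0.81 ] yax [-0.026 -1.    -0.004] F [-0.4  0.5  0.1] op 0.637 q [ 0.178 -0.459  2.138 -0.155  0.851  1.841]
plank ctr now [491.6 161.9 317.4] u [ 0.038 -0.004  0.999] width axis [-0.026 -1.    -0.004]
TCP move to seat (mm) [ 123.     7.1 -245.4]
[array([500.6, 190.8, 370. ]), array([498.6, 188.8, 380. ]), array([499.5, 133.3, 370. ]), array([497.5, 135.3, 380. ])]
```

```bash
python3 -m jog '{"travel":[[31,2,0],[31,2,0],[31,2,-30],[30.5,1,-35],[0,0,-35]],"dr":[[0,0,0],[0,0,0],[0,0,0],[0,0,0],[0,0,0]],"jaw":[255,255,255,255,255]}' 60
python3 -m jog '{"travel":[[0,0,-35],[0,0,-30],[0,0,-15],[0,0,0],[0,0,0]],"dr":[[0,0,0],[0,0,0],[0,0,0],[0,0,0],[0,0,0]],"jaw":[255,255,255,255,255]}' 60
python3 - <<'E'
from place import *
go(4,(457.8,-5),-5.7,(493.5,-9.2,5.8),[.898,-.045,-.437,-.022])
save('wrist','w8',crop=(140,0,460,270),scale=2)
E
```

```text
time: 13.3
eef_pos: [0.6168, 0.1664, 0.2591]
tcp_rot: [0.95, -0.015, 0.311, 0.002]
contact_force: [-0.6, -0.5, -0.7]
opening: 0.636
time: 13.72
eef_pos: [0.612, 0.1672, 0.1771]
tcp_rot: [0.951, -0.014, 0.308, 0.003]
contact_force: [0.7, -0.1, -0.0]
opening: 0.635
 t13.72 p [612.  167.2 177.1] xyaw -1.8 zax [ 0.586 -0.014 -0.81 ] yax [-0.028 -1.    -0.004] F [ 0.7 -0.1 -0. ] op 0.635 q [ 1.460e-01  1.000e-03  2.094e+00 -2.350e-01  4.390e-01  1.928e+00]
plank ctr now [610.4 167.4 141.2] u [ 0.039 -0.004  0.999] width axis [-0.028 -1.    -0.004]
TCP move to seat (mm) [  4.2   1.6 -69.2]
```

View pics/w8.png

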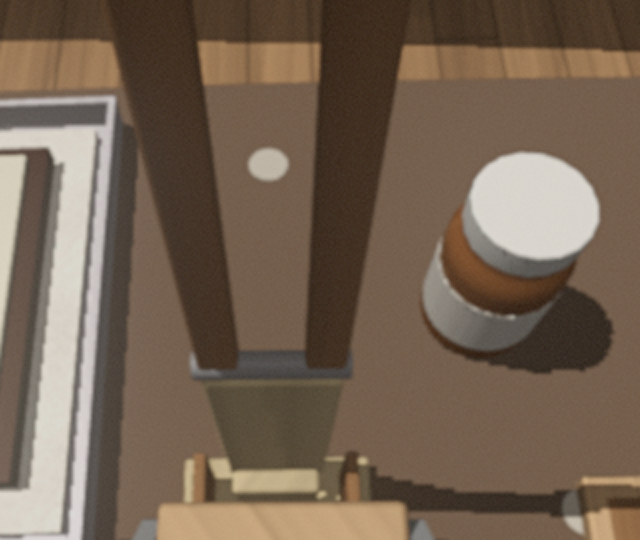

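Run:
```python
from h import *
g=lambda u,v,z: (at('wrist',np.array([u,v])/2+np.array([140,0]),z)*1000).round(1)
print('div6 back/front',g(275,470,.06),g(275,491,.06),'ends',g(232,480,.06),g(318,480,.06))
print('plank top far edge',g(160,506,.201),g(408,505,.201))
print('rails',g(192,480,.056),g(208,480,.056),g(344,480,.056),g(360,480,.056))
```

```text
div6 back/front [664.7 171.1  60. ] [654.7 171.3  60. ] ends [660.5 191.1  60. ] [659.4 151.3  60. ]
plank top far edge [619.6 196.  201. ] [618.2 139.9 201. ]
rails [662.1 210.2  56. ] [661.8 202.7  56. ] [660.  138.9  56. ] [659.8 131.4  56. ]
```

```bash
python3 -m jog '{"travel":[[0,0,0],[0,0,0],[0,0,0]],"dr":[[0,0,0],[0,0,0],[0,0,0]],"jaw":[255,255,255]}' 60
python3 - <<'E'
from place import *
go(4,(457.8,-5),-5.7,(493.5,-9.2,5.8),[.898,-.045,-.437,-.022])
s=get_state(); save('wrist','w9'); s2=get_state(); print(s['eef_pos'],s2['eef_pos'])
im=cv2.imread('pics/raw_w9.png')
col=im[215:262,277].sum(1); print(col)
row=im[240,225:335].astype(int).sum(1); print(row)
E
```

```text
time: 14.02
eef_pos: [0.6131, 0.1691, 0.181]
tcp_rot: [0.95, -0.013, 0.311, 0.002]
contact_force: [-0.0, -0.2, -0.8]
opening: 0.638
 t14.02 p [613.1 169.1 181. ] xyaw -1.7 zax [ 0.591 -0.011 -0.807] yax [-0.026 -1.    -0.005] F [-0.  -0.2 -0.8] op 0.638 q [ 0.149 -0.003  2.091 -0.235  0.438  1.929]
plank ctr now [611.7 169.3 145. ] u [ 0.033 -0.005  0.999] width axis [-0.026 -1.    -0.005]
TCP move to seat (mm) [  2.8  -0.3 -73. ]
[0.61311424 0.16905806 0.18095565] [0.61281778 0.16915687 0.18046821]
[234 234 234 240 234 245 234 243 231 241 232 238 239 242 235 235 238 239
 237 242 238 240 304 414 488 510 512 508 503 509 515 508 486 427 322 253
 331 406 449 469 475 475 474 479 473 475 470]
[304 303 307 299 305 300 293 296 300 350 444 512 518 489 427 371 349 343
 341 306 227 183 156 205 337 446 502 521 521 525 519 524 509 493 502 527
 539 540 538 537 531 522 515 507 494 498 502 506 516 514 512 512 510 510
 508 504 506 512 511 506 513 515 516 508 505 500 497 495 483 490 489 491
 486 490 475 421 344 278 257 270 273 276 270 272 268 254 219 171 136 167
 249 294 307 301 284 251 246 258 257 266 242 194 170 162 173 218 255 266
 267 273]
```

Run:
```python
from h import *
g=lambda u,v,z: (at('wrist',(u,v),z)*1000).round(1)
print('div6',g(277,237.6,.06),g(277,248.6,.06),'plank edge',g(280,251.2,.205))
print('div ends at row240',g(249.3,240,.06),g(300.6,240,.06))
K=camera_info('top')
# top cam check of carrier: project dividers for two hypotheses
for ox,oy in [(586.6,169.7),(589.5,172)]:
    y=np.radians(-1.5);c,s=np.cos(y),np.sin(y)
    f=lambda X,Y,Z:[(ox+c*X-s*Y)/1e3,(oy+s*X+c*Y)/1e3,Z/1e3]
    print(proj('top',[f(-95,-50,12),f(-95,50,12),f(95,-50,12),f(90,-25,138)]).round(1),proj('side',[f(-95,-50,0),f(95,-50,0),f(-95,-50,12)]).round(1))
```

```text
div6 [662.4 173.2  60. ] [652.  173.4  60. ] plank edge [618.7 170.3 205. ]
div ends at row240 [660.8 199.   60. ] [659.5 151.3  60. ]
[[175.5 233.2]
 [137.9 232.1]
 [179.9 164.8]
 [160.7 152.4]] [[241.  160.2]
 [310.1 154.9]
 [240.7 157.1]]
[[174.6 232.1]
 [137.1 231. ]
 [179.1 163.8]
 [159.8 151.3]] [[242.  159.5]
 [311.1 154.2]
 [241.7 156.4]]
```

```bash
python3 -m jog '{"travel":[[3.5,1.5,0],[0,0,0],[0,0,-15],[0,0,-15],[0,0,0]],"dr":[[0,0,0],[0,0,0],[0,0,0],[0,0,0],[0,0,0]],"jaw":[255,255,255,255,255]}' 60
python3 h.py
python3 -m jog '{"travel":[[0,0,-10],[0,0,-8],[0,0,0]],"dr":[[0,0,0],[0,0,0],[0,0,0]],"jaw":[255,255,255]}' 60
python3 h.py
```

```text
time: 14.48
eef_pos: [0.6143, 0.1705, 0.1455]
tcp_rot: [0.952, -0.013, 0.307, 0.002]
contact_force: [2.0, -0.9, -2.8]
opening: 0.634
 t14.48 p [614.3 170.5 145.5] xyaw -1.6 zax [ 0.585 -0.012 -0.811] yax [-0.025 -1.    -0.004] F [ 2.  -0.9 -2.8] op 0.634 q [ 0.151  0.055  2.104 -0.274  0.377  1.972]
time: 14.73
eef_pos: [0.615, 0.1705, 0.1289]
tcp_rot: [0.951, -0.013, 0.308, 0.002]
contact_force: [1.9, 0.4, -2.3]
opening: 0.637
 t14.73 p [615.  170.5 128.9] xyaw -1.6 zax [ 0.586 -0.012 -0.81 ] yax [-0.026 -1.    -0.004] F [ 1.9  0.4 -2.3] op 0.637 q [ 0.151  0.083  2.111 -0.302  0.342  2.003]
```

```bash
python3 -m jog '{"travel":[[0,0,-8],[0,0,-6],[0,0,-4],[0,0,0]],"dr":[[0,0,0],[0,0,0],[0,0,0],[0,0,0]],"jaw":[255,255,255,255]}' 60
python3 h.py
```

```text
time: 15.07
eef_pos: [0.6152, 0.1705, 0.1114]
tcp_rot: [0.951, -0.013, 0.309, 0.002]
contact_force: [0.6, -0.4, -1.6]
opening: 0.632
 t15.07 p [615.2 170.5 111.4] xyaw -1.6 zax [ 0.587 -0.012 -0.81 ] yax [-0.026 -1.    -0.004] F [ 0.6 -0.4 -1.6] op 0.632 q [ 0.151  0.113  2.118 -0.337  0.307  2.039]
```

```bash
python3 -m jog '{"travel":[[0,0,-3],[0,0,0],[0,0,0]],"dr":[[0,0,0],[0,0,0],[0,0,0]],"jaw":[255,255,255]}' 60
python3 h.py
python3 -m jog '{"travel":[[0,0,0],[0,0,0],[0,0,0],[-12,0,17],[-24,0,33]],"dr":[[0,0,0],[0,0,0],[0,0,0],[0,0,0],[0,0,0]],"jaw":[60,40,20,0,0]}' 40
python3 -m jog '{"travel":[[-24,0,33],[-15,0,33],[-5,0,33],[0,0,0],[0,0,0]],"dr":[[0,0,0],[0,0,0],[0,0,0],[0,0,0],[0,0,0]],"jaw":[0,0,0,0,0]}' 40
python3 - <<'E'
from h import *
log(); save('side','s10'); save('wrist','w10')
a=cv2.imread('pics/raw_s10.png')[60:190,210:330]; b=cv2.imread('pics/raw_w10.png')[0:270,140:460]
a=cv2.resize(a,None,fx=3,fy=3); b=cv2.resize(b,(462,390)); cv2.imwrite('pics/c10.png',np.hstack([a,b]))
planks('top','t10')
E
```

```text
time: 15.32
eef_pos: [0.6155, 0.1705, 0.1095]
tcp_rot: [0.951, -0.013, 0.309, 0.002]
contact_force: [1.8, 0.2, -0.7]
opening: 0.634
 t15.32 p [615.5 170.5 109.5] xyaw -1.7 zax [ 0.588 -0.012 -0.809] yax [-0.026 -1.    -0.004] F [ 1.8  0.2 -0.7] op 0.634 q [ 0.151  0.117  2.118 -0.343  0.302  2.046]
time: 15.73
eef_pos: [0.578, 0.1697, 0.1555]
tcp_rot: [0.952, -0.013, 0.305, 0.003]
contact_force: [0.6, -0.0, 1.9]
opening: 0.998
time: 16.15
eef_pos: [0.5366, 0.171, 0.2628]
tcp_rot: [0.95, -0.013, 0.313, 0.001]
contact_force: [-0.9, 0.3, -0.7]
opening: 0.999
 t16.15 p [536.6 171.  262.8] xyaw -1.7 zax [ 0.594 -0.01  -0.805] yax [-0.025 -1.    -0.006] F [-0.9  0.3 -0.7] op 0.999 q [ 0.181 -0.28   2.176 -0.2    0.628  1.903]
top ctr [605.  -18.1] yaw -0.7 L 123.9 W 65.4 px [229. 190.]
top ctr [ 613.6 -143.4] yaw -9.9 L 124.6 W 62.4 px [274. 189.]
```

View pics/c10.png

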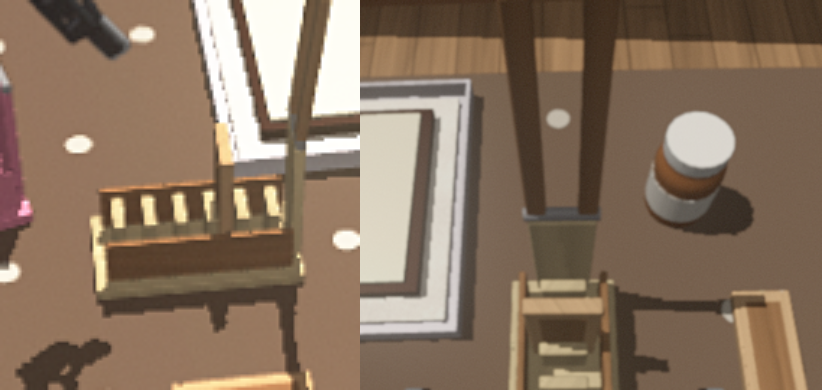

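```bash
python3 -m jog '{"travel":[[0,-32,0],[15,-32,-5],[15,-32,-10],[15,-32,-10],[15,-32,-15]],"dr":[[0,6,0],[0,6,0],[0,6,0],[0,6,0],[0,6,0]],"jaw":[0,0,0,0,0]}' 40
python3 -m jog '{"travel":[[15,-29,-15],[13,0,-10],[0,0,0],[0,0,0],[0,0,0]],"dr":[[0,6,0],[0,0,0],[0,0,0],[0,0,0],[0,0,0]],"jaw":[0,0,0,0,0]}' 40
python3 - <<'E'
from h import *
log(); planks('wrist','w11',thr=180)
E
```

```text
time: 16.72
eef_pos: [0.5963, 0.0087, 0.2179]
tcp_rot: [0.999, -0.012, 0.05, 0.005]
contact_force: [1.0, 1.7, -0.3]
opening: 1.005
time: 17.13
eef_pos: [0.6225, -0.0177, 0.1925]
tcp_rot: [1.0, -0.011, -0.001, 0.005]
contact_force: [-0.1, 0.1, 0.9]
opening: 0.999
 t17.13 p [622.5 -17.7 192.5] xyaw -1.3 zax [-0.002 -0.011 -1.   ] yax [-0.023 -1.     0.011] F [-0.1  0.1  0.9] op 0.999 q [-0.187  0.207  1.744 -0.012  1.19   1.411]
wrist ctr [606.8 -21.6] yaw 0.1 L 120.0 W 56.4 px [283. 195.]
```

```bash
python3 -m jog '{"travel":[[-15.7,-3.9,-35],[0,0,-40],[0,0,-40],[0,0,-35],[0,0,-20]],"dr":[[0.6,0,1.4],[0,0,0],[0,0,0],[0,0,0],[0,0,0]],"jaw":[0,0,0,0,0]}' 40
python3 -m jog '{"travel":[[0,0,-12],[0,0,-6],[0,0,0]],"dr":[[0,0,0],[0,0,0],[0,0,0]],"jaw":[0,0,0]}' 40
python3 h.py
python3 -m jog '{"travel":[[0,0,0],[0,0,0],[0,0,0],[0,0,0],[0,0,0]],"dr":[[0,0,0],[0,0,0],[0,0,0],[0,0,0],[0,0,0]],"jaw":[255,255,255,255,255]}' 40
python3 h.py
```

```text
time: 17.6
eef_pos: [0.6047, -0.0207, 0.0207]
tcp_rot: [1.0, 0.001, -0.002, 0.0]
contact_force: [-1.0, 0.1, 0.4]
opening: 1.001
time: 17.85
eef_pos: [0.6076, -0.0217, 0.0059]
tcp_rot: [1.0, 0.001, 0.0, 0.001]
contact_force: [0.0, -0.4, 0.2]
opening: 0.991
 t17.85 p [607.6 -21.7   5.9] xyaw 0.1 zax [ 0.001 -0.001 -1.   ] yax [ 0.002 -1.     0.001] F [ 0.  -0.4  0.2] op 0.991 q [-2.020e-01  4.180e-01  1.866e+00 -1.000e-03  8.570e-01  1.368e+00]
time: 18.27
eef_pos: [0.6126, -0.0224, 0.0119]
tcp_rot: [1.0, 0.0, 0.005, 0.001]
contact_force: [-1.6, 3.0, 16.3]
opening: 0.3
 t18.27 p [612.6 -22.4  11.9] xyaw 0.0 zax [ 0.01  -0.001 -1.   ] yax [ 0.    -1.     0.001] F [-1.6  3.  16.3] op 0.300 q [-2.020e-01  4.130e-01  1.859e+00  1.000e-03  8.600e-01  1.368e+00]
```

```bash
python3 -m jog '{"travel":[[0,0,5],[0,0,30],[0,0,0],[0,0,0],[0,0,0]],"dr":[[0,0,0],[0,0,0],[0,0,0],[0,0,0],[0,0,0]],"jaw":[0,0,0,0,0]}' 40
python3 - <<'E'
from h import *
log(); planks('wrist','w12',thr=180); planks('top','t12')
E
```

```text
time: 18.68
eef_pos: [0.6081, -0.0224, 0.041]
tcp_rot: [1.0, 0.0, 0.001, 0.001]
contact_force: [0.0, -0.0, -0.1]
opening: 0.983
 t18.68 p [608.1 -22.4  41. ] xyaw 0.1 zax [ 0.001 -0.001 -1.   ] yax [ 0.001 -1.     0.001] F [ 0.  -0.  -0.1] op 0.983 q [-2.030e-01  3.630e-01  1.860e+00 -1.000e-03  9.160e-01  1.368e+00]
```

```bash
python3 -m jog '{"travel":[[0,0,-20],[0,0,-15],[0,0,-10],[0,0,0]],"dr":[[0,0,0],[0,0,0],[0,0,0],[0,0,0]],"jaw":[0,0,0,0]}' 40
python3 h.py
python3 -m jog '{"travel":[[0,0,0],[0,0,0],[0,0,0],[0,0,0],[0,0,0]],"dr":[[0,0,0],[0,0,0],[0,0,0],[0,0,0],[0,0,0]],"jaw":[255,255,255,255,255]}' 40
python3 h.py
```

```text
time: 19.12
eef_pos: [0.605, -0.0218, -0.0082]
tcp_rot: [1.0, 0.0, -0.003, -0.0]
contact_force: [-0.4, -0.8, 0.7]
opening: 1.0
 t19.12 p [605.  -21.8  -8.2] xyaw 0.0 zax [-0.006  0.    -1.   ] yax [ 0.001 -1.    -0.   ] F [-0.4 -0.8  0.7] op 1.000 q [-2.030e-01  4.400e-01  1.868e+00 -1.000e-03  8.400e-01  1.368e+00]
time: 19.53
eef_pos: [0.6089, -0.0225, -0.0032]
tcp_rot: [1.0, 0.001, 0.001, 0.001]
contact_force: [0.2, 0.4, 2.6]
opening: 0.641
 t19.53 p [608.9 -22.5  -3.2] xyaw 0.1 zax [ 0.003 -0.002 -1.   ] yax [ 0.001 -1.     0.002] F [0.2 0.4 2.6] op 0.641 q [-2.030e-01  4.340e-01  1.864e+00 -1.000e-03  8.400e-01  1.368e+00]
```

```bash
python3 -m jog '{"travel":[[0,0,20],[0,0,30],[-36,4,0],[-36,4,0],[-36,4,0]],"dr":[[0,0,0],[0,0,0],[0,0,-0.8],[0,0,-0.8],[0,0,0]],"jaw":[255,255,255,255,255]}' 40
python3 h.py
python3 -m jog '{"travel":[[-36,3,0],[0,0,-20],[0,0,-20],[0,0,-9],[0,0,0]],"dr":[[0,0,0],[0,0,0],[0,0,0],[0,0,0],[0,0,0]],"jaw":[255,255,255,255,255]}' 40
python3 h.py
python3 -m jog '{"travel":[[0,0,0],[0,0,0],[0,0,20],[0,0,40],[20,0,40]],"dr":[[0,0,0],[0,0,0],[0,0,0],[0,0,0],[0,0,0]],"jaw":[0,0,0,0,0]}' 40
python3 -m jog '{"travel":[[30,0,40],[30,0,40],[0,0,40],[0,0,0],[0,0,0]],"dr":[[0,0,0],[0,0,0],[0,0,0],[0,0,0],[0,0,0]],"jaw":[0,0,0,0,0]}' 40
python3 - <<'E'
from h import *
log(); planks('wrist','w13',thr=180);planks('top','t13')
E
```

```text
time: 19.95
eef_pos: [0.4993, -0.0104, 0.0464]
tcp_rot: [1.0, -0.014, 0.001, 0.001]
contact_force: [-0.2, -0.8, -0.5]
opening: 0.642
 t19.95 p [499.3 -10.4  46.4] xyaw -1.6 zax [ 0.002 -0.001 -1.   ] yax [-0.027 -1.     0.001] F [-0.2 -0.8 -0.5] op 0.642 q [-2.240e-01  1.420e-01  2.126e+00 -1.000e-03  8.720e-01  1.375e+00]
time: 20.37
eef_pos: [0.4636, -0.0073, -0.0032]
tcp_rot: [1.0, -0.014, -0.001, 0.0]
contact_force: [0.8, -0.5, -1.4]
opening: 0.643
 t20.37 p [463.6  -7.3  -3.2] xyaw -1.6 zax [-0.002 -0.001 -1.   ] yax [-0.027 -1.     0.001] F [ 0.8 -0.5 -1.4] op 0.643 q [-2.350e-01  1.710e-01  2.215e+00 -1.000e-03  7.570e-01  1.364e+00]
time: 20.78
eef_pos: [0.4786, -0.0065, 0.0926]
tcp_rot: [1.0, -0.014, -0.004, -0.0]
contact_force: [0.3, -0.4, -0.7]
opening: 0.997
time: 21.2
eef_pos: [0.5349, -0.0077, 0.2042]
tcp_rot: [1.0, -0.013, 0.004, 0.001]
contact_force: [0.3, -0.0, -0.4]
opening: 0.997
 t21.20 p [534.9  -7.7 204.2] xyaw -1.5 zax [ 0.007 -0.003 -1.   ] yax [-0.027 -1.     0.002] F [ 0.3 -0.  -0.4] op 0.997 q [-2.040e-01 -3.000e-03  1.951e+00 -1.000e-03  1.186e+00  1.394e+00]
wrist ctr [462.5  -5.7] yaw -1.8 L 120.7 W 57.0 px [282. 248.]
wrist ctr [ 454. -303.] yaw 7.1 L 121.1 W 54.5 px [543. 237.]
wrist ctr [546.4 190.4] yaw -1.0 L 117.9 W 69.4 px [106. 183.]
wrist ctr [ 615.  -143.2] yaw -10.3 L 120.2 W 57.5 px [411. 108.]
top ctr [ 462.9 -327.7] yaw 22.6 L 130.6 W 66.4 px [341. 241.]
top ctr [460.1  -4.9] yaw -1.9 L 123.9 W 60.0 px [225. 248.]
top ctr [ 613.3 -143.4] yaw -9.9 L 125.0 W 62.4 px [274. 189.]
```

```bash
python3 -m jog '{"travel":[[-10,0,-10],[-10,0,-10],[-10,0,-10],[-8,0,-10],[0,0,-10]],"dr":[[0.2,6.5,0],[0.2,6.5,0],[0.2,6.5,0],[0.2,6.5,0],[0.2,6.5,0]],"jaw":[0,0,0,0,0]}' 40
python3 -m jog '{"travel":[[0,0,-30],[0,0,-30],[0,0,-30],[0,0,-20],[0,0,0]],"dr":[[0.2,6.5,0],[0.2,6.5,0],[0.2,6.5,0],[0,0,0],[0,0,0]],"jaw":[0,0,0,0,0]}'
python3 -m jog '{"travel":[[0,0,0],[0,0,0]],"dr":[[0,0,0],[0,0,0]],"jaw":[0,0]}'
python3 h.py
```

```text
time: 21.72
eef_pos: [0.4923, -0.0071, 0.1488]
tcp_rot: [0.959, -0.013, -0.284, -0.005]
contact_force: [0.8, 0.5, 0.3]
opening: 0.999
time: 22.13
eef_pos: [0.4886, -0.0064, 0.0322]
tcp_rot: [0.895, -0.011, -0.446, -0.008]
contact_force: [-0.5, 0.6, -0.2]
opening: 1.003
time: 22.3
eef_pos: [0.4947, -0.0074, 0.0417]
tcp_rot: [0.899, -0.012, -0.438, -0.007]
contact_force: [-0.4, 0.3, 1.0]
opening: 1.001
 t22.30 p [494.7  -7.4  41.7] xyaw -1.4 zax [-0.787  0.023 -0.617] yax [-0.028 -1.    -0.002] F [-0.4  0.3  1. ] op 1.001 q [-0.166  0.655  1.643 -0.109  1.744  1.465]
```

```bash
python3 -m jog '{"travel":[[3,0,-15],[0,0,-11],[0,0,-10],[0,0,0],[0,0,0]],"dr":[[0,0,0],[0,0,0],[0,0,0],[0,0,0],[0,0,0]],"jaw":[0,0,0,0,0]}' 40
python3 h.py
python3 -m jog '{"travel":[[0,0,0],[0,0,0],[0,0,0],[0,0,0],[0,0,0]],"dr":[[0,0,0],[0,0,0],[0,0,0],[0,0,0],[0,0,0]],"jaw":[255,255,255,255,255]}' 40
python3 h.py; python3 -c "from h import *; print(get_state()['tcp_rot'])"
```

```text
time: 22.72
eef_pos: [0.4972, -0.0072, 0.005]
tcp_rot: [0.899, -0.012, -0.438, -0.007]
contact_force: [-0.1, 0.2, -1.1]
opening: 0.999
 t22.72 p [497.2  -7.2   5. ] xyaw -1.4 zax [-0.788  0.023 -0.615] yax [-0.028 -1.    -0.002] F [-0.1  0.2 -1.1] op 0.999 q [-0.165  0.719  1.627 -0.107  1.699  1.47 ]
time: 23.13
eef_pos: [0.4982, -0.0075, 0.0054]
tcp_rot: [0.899, -0.012, -0.438, -0.007]
contact_force: [1.5, -0.7, 3.7]
opening: 0.638
 t23.13 p [498.2  -7.5   5.4] xyaw -1.4 zax [-0.787  0.023 -0.617] yax [-0.028 -1.    -0.002] F [ 1.5 -0.7  3.7] op 0.638 q [-0.165  0.719  1.625 -0.108  1.699  1.471]
[ 0.89895502 -0.01195402 -0.43782265 -0.00694915]
```

```bash
python3 -m jog '{"travel":[[0,0,10],[0,0,30],[0,0,35],[0,0,35],[0,0,35]],"dr":[[0,0,0],[-0.2,-6.26,0],[-0.2,-6.26,0],[-0.2,-6.26,0],[-0.2,-6.26,0]],"jaw":[255,255,255,255,255]}' 60
python3 -m jog '{"travel":[[0,0,25],[0,0,20],[0,20,15],[0,20,0],[0,25,0]],"dr":[[-0.2,-6.26,0],[-0.2,-6.26,0],[-0.2,-6.26,0],[-0.2,-6.26,0],[-0.2,-6.26,0]],"jaw":[255,255,255,255,255]}' 60
python3 -m jog '{"travel":[[0,25,0],[10,25,0],[20,25,0],[30,25,0],[26,13,0]],"dr":[[-0.2,-6.26,0],[-0.2,-6.26,0],[-0.2,-6.26,0],[-0.2,-6.26,0],[-0.2,-6.26,0]],"jaw":[255,255,255,255,255]}' 60
python3 -m jog '{"travel":[[0,0,0],[0,0,0],[0,0,0]],"dr":[[0,0,0],[0,0,0],[0,0,0]],"jaw":[255,255,255]}' 60
cat >> place.py <<'E'
def look(name,zdiv=.06):
    s=get_state(); save('wrist',name); s2=get_state(); im=cv2.imread('pics/raw_%s.png'%name)
    for x in (262,272,282,292): print(x,im[150:270,x].astype(int).sum(1)[::2].tolist()) if 0 else None
    return s
E
python3 - <<'E'
from place import *
go(3,(462.5,-6),-1.7,(498.2,-7.5,5.4),[0.899,-0.012,-0.4378,-0.007])
save('wrist','w14',crop=(140,0,460,270),scale=2)
E
```

```text
time: 23.55
eef_pos: [0.4974, -0.0073, 0.1507]
tcp_rot: [0.973, -0.013, -0.231, -0.003]
contact_force: [0.0, 0.6, 0.4]
opening: 0.634
time: 23.97
eef_pos: [0.4983, 0.0576, 0.2122]
tcp_rot: [0.999, -0.015, 0.043, 0.002]
contact_force: [0.4, 0.4, -1.4]
opening: 0.631
time: 24.38
eef_pos: [0.5837, 0.1734, 0.2109]
tcp_rot: [0.951, -0.012, 0.31, 0.005]
contact_force: [0.8, -0.4, -0.5]
opening: 0.635
time: 24.63
eef_pos: [0.5827, 0.1704, 0.209]
tcp_rot: [0.952, -0.013, 0.305, 0.007]
contact_force: [0.3, -0.6, -0.2]
opening: 0.63
 t24.63 p [582.7 170.4 209. ] xyaw -1.5 zax [ 0.581 -0.021 -0.814] yax [-0.03  -1.     0.005] F [ 0.3 -0.6 -0.2] op 0.630 q [ 0.166 -0.101  2.125 -0.238  0.519  1.935]
plank ctr now [580.5 170.3 173.4] u [0.044 0.001 0.999] width axis [-0.03  -1.     0.005]
TCP move to seat (mm) [   6.1   -0.6 -101.4]
```

View pics/w14.png

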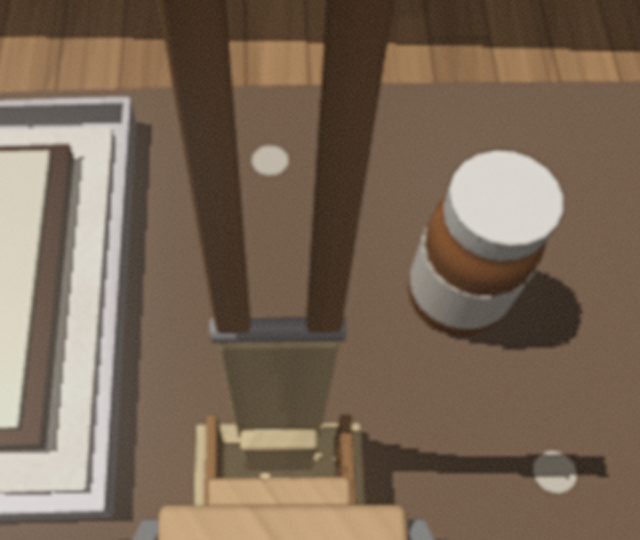

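```bash
python3 -m jog '{"travel":[[7.4,-0.5,-15],[0,0,-15],[0,0,-15],[0,0,0],[0,0,0]],"dr":[[0,0,0],[0,0,0],[0,0,0],[0,0,0],[0,0,0]],"jaw":[255,255,255,255,255]}' 60
python3 - <<'E'
from place import *
go(3,(462.5,-6),-1.7,(498.2,-7.5,5.4),[0.899,-0.012,-0.4378,-0.007])
E
```

```text
time: 25.1
eef_pos: [0.5905, 0.1692, 0.164]
tcp_rot: [0.952, -0.014, 0.305, 0.007]
contact_force: [0.1, 0.0, -1.5]
opening: 0.633
 t25.10 p [590.5 169.2 164. ] xyaw -1.6 zax [ 0.581 -0.022 -0.813] yax [-0.031 -1.     0.005] F [ 0.1  0.  -1.5] op 0.633 q [ 0.161 -0.022  2.142 -0.282  0.425  1.983]
plank ctr now [588.3 169.1 128.3] u [0.044 0.001 0.999] width axis [-0.031 -1.     0.005]
TCP move to seat (mm) [ -1.7   0.6 -56.3]
```

```bash
python3 -m jog '{"travel":[[0,1,-10],[0,0,-10],[0,0,-6],[0,0,0]],"dr":[[0,0,0],[0,0,0],[0,0,0],[0,0,0]],"jaw":[255,255,255,255]}' 60
python3 h.py
python3 -m jog '{"travel":[[0,0,-10],[0,0,-10],[0,0,-6],[0,0,0]],"dr":[[0,0,0],[0,0,0],[0,0,0],[0,0,0]],"jaw":[255,255,255,255]}' 60
python3 h.py
```

```text
time: 25.43
eef_pos: [0.5898, 0.1709, 0.1363]
tcp_rot: [0.952, -0.013, 0.305, 0.007]
contact_force: [0.8, -0.5, -0.7]
opening: 0.641
 t25.43 p [589.8 170.9 136.3] xyaw -1.5 zax [ 0.58  -0.021 -0.814] yax [-0.03  -1.     0.005] F [ 0.8 -0.5 -0.7] op 0.641 q [ 0.165  0.022  2.157 -0.326  0.371  2.032]
time: 25.77
eef_pos: [0.5896, 0.171, 0.1099]
tcp_rot: [0.952, -0.013, 0.305, 0.007]
contact_force: [0.2, 0.8, -0.9]
opening: 0.637
 t25.77 p [589.6 171.  109.9] xyaw -1.5 zax [ 0.58  -0.021 -0.814] yax [-0.029 -1.     0.005] F [ 0.2  0.8 -0.9] op 0.637 q [ 0.165  0.068  2.168 -0.38   0.318  2.089]
```

```bash
python3 -m jog '{"travel":[[0,0,-2.5],[0,0,0],[0,0,0],[0,0,0],[-12,0,17]],"dr":[[0,0,0],[0,0,0],[0,0,0],[0,0,0],[0,0,0]],"jaw":[255,255,60,30,0]}' 60
python3 h.py
python3 -m jog '{"travel":[[-24,0,33],[-24,0,33],[-5,0,35],[0,0,35],[0,-30,0]],"dr":[[0,0,0],[0,0,0],[0,0,0],[0,0,0],[0,6,0]],"jaw":[0,0,0,0,0]}' 40
python3 -m jog '{"travel":[[0,-40,0],[0,-40,0],[0,-40,0],[0,-40,0],[0,-40,0]],"dr":[[0,6,0],[0,6,0],[0,6,0],[0,6,0],[0,5.5,0]],"jaw":[0,0,0,0,0]}' 40
python3 -m jog '{"travel":[[0,-40,0],[0,-40,0],[0,-40,-10],[0,-40,-10],[0,-40,-10]],"dr":[[0,0,0],[0,0,0],[0,0,0],[0,0,0],[0,0,0]],"jaw":[0,0,0,0,0]}' 40
python3 -m jog '{"travel":[[0,-40,-10],[0,0,0],[0,0,0]],"dr":[[0,0,0],[0,0,0],[0,0,0]],"jaw":[0,0,0]}' 40
python3 - <<'E'
from h import *
log(); planks('wrist','w15',thr=180); planks('top','t15'); 
a=cv2.imread('pics/raw_t15.png'); save('side','s15'); b=cv2.imread('pics/raw_s15.png')
a=cv2.resize(a[110:310,110:410],(400,267)); b=cv2.resize(b[60:330,200:360],(316,534)); w=cv2.resize(cv2.imread('pics/raw_w15.png'),(356,267))
cv2.imwrite('pics/c15.png',np.hstack([np.vstack([a,cv2.copyMakeBorder(w,0,0,0,44,cv2.BORDER_CONSTANT)]),b]))
E
```

```text
time: 26.18
eef_pos: [0.5784, 0.1706, 0.1246]
tcp_rot: [0.952, -0.014, 0.304, 0.007]
contact_force: [-0.8, -0.6, 0.4]
opening: 0.99
 t26.18 p [578.4 170.6 124.6] xyaw -1.5 zax [ 0.579 -0.022 -0.815] yax [-0.03  -1.     0.005] F [-0.8 -0.6  0.4] op 0.990 q [ 0.168  0.018  2.186 -0.354  0.349  2.064]
time: 26.6
eef_pos: [0.5264, 0.1453, 0.2716]
tcp_rot: [0.965, -0.009, 0.262, 0.005]
contact_force: [0.8, -0.7, 0.1]
opening: 0.998
time: 27.02
eef_pos: [0.5263, -0.0611, 0.265]
tcp_rot: [1.0, -0.011, 0.001, 0.01]
contact_force: [0.7, 0.6, 0.3]
opening: 1.001
time: 27.43
eef_pos: [0.526, -0.2611, 0.2337]
tcp_rot: [1.0, -0.011, 0.003, 0.011]
contact_force: [1.2, -0.2, 0.4]
opening: 1.0
time: 27.68
eef_pos: [0.5253, -0.3008, 0.2222]
tcp_rot: [1.0, -0.013, 0.001, 0.01]
contact_force: [0.2, 1.0, -0.5]
opening: 0.997
 t27.68 p [ 525.3 -300.8  222.2] xyaw -1.4 zax [ 0.002 -0.02  -1.   ] yax [-0.025 -0.999  0.02 ] F [ 0.2  1.  -0.5] op 0.997 q [-0.682  0.136  1.77  -0.015  1.222  0.919]
wrist ctr [ 453.9 -302.3] yaw 6.9 L 120.3 W 56.1 px [281. 240.]
wrist ctr [ 614.9 -144.4] yaw -10.3 L 120.1 W 55.7 px [131. 105.]
top ctr [ 613.5 -143.4] yaw -9.9 L 124.5 W 62.4 px [274. 189.]
```

View pics/c15.png

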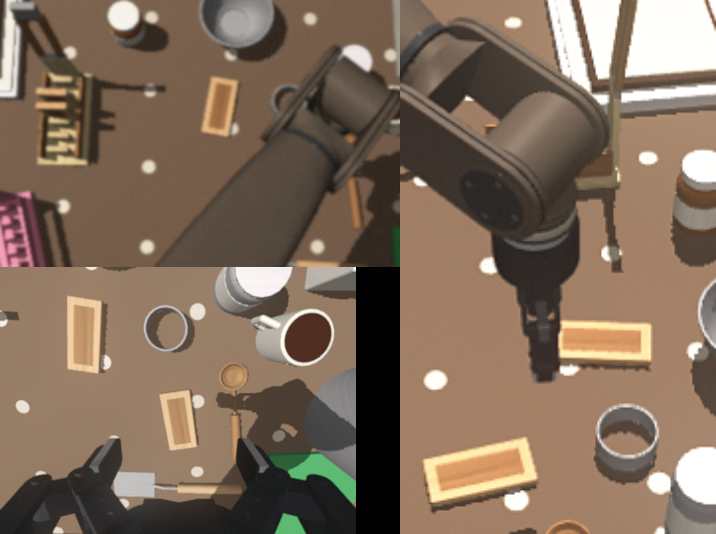

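```bash
python3 -m jog '{"travel":[[-24,0,-30],[-24,-1,-40],[-23.4,-0.5,-40],[0,0,-40],[0,0,-30]],"dr":[[1.15,0,4.2],[0,0,4.1],[0,0,0],[0,0,0],[0,0,0]],"jaw":[0,0,0,0,0]}' 40
python3 -m jog '{"travel":[[0,0,-20],[0,0,0],[0,0,0]],"dr":[[0,0,0],[0,0,0],[0,0,0]],"jaw":[0,0,0]}' 40
python3 h.py
```

```text
time: 28.25
eef_pos: [0.4584, -0.298, 0.0497]
tcp_rot: [0.998, 0.062, 0.002, -0.0]
contact_force: [-0.9, -0.2, -1.0]
opening: 1.001
time: 28.5
eef_pos: [0.4597, -0.2988, 0.0314]
tcp_rot: [0.998, 0.063, 0.002, -0.0]
contact_force: [0.8, 0.0, 0.8]
opening: 1.0
 t28.50 p [ 459.7 -298.8   31.4] xyaw 7.2 zax [ 0.003  0.001 -1.   ] yax [ 0.125 -0.992 -0.   ] F [0.8 0.  0.8] op 1.000 q [-0.763  0.265  2.012  0.004  0.863  0.681]
```

```bash
python3 -m jog '{"travel":[[-5.5,-3,-15],[0,0,-12],[0,0,-8],[0,0,0],[0,0,0]],"dr":[[0,0,0],[0,0,0],[0,0,0],[0,0,0],[0,0,0]],"jaw":[0,0,0,0,0]}' 40
python3 h.py
python3 -m jog '{"travel":[[0,0,0],[0,0,0],[0,0,0],[0,0,0],[0,0,0]],"dr":[[0,0,0],[0,0,0],[0,0,0],[0,0,0],[0,0,0]],"jaw":[255,255,255,255,255]}' 40
python3 h.py
```

```text
time: 28.92
eef_pos: [0.4543, -0.3031, -0.0033]
tcp_rot: [0.998, 0.062, 0.002, 0.0]
contact_force: [-1.1, -0.0, 0.1]
opening: 1.001
 t28.92 p [ 454.3 -303.1   -3.3] xyaw 7.1 zax [ 0.004 -0.    -1.   ] yax [ 0.123 -0.992  0.001] F [-1.1 -0.   0.1] op 1.001 q [-0.775  0.323  2.021  0.004  0.795  0.669]
time: 29.33
eef_pos: [0.4547, -0.3038, -0.0026]
tcp_rot: [0.998, 0.062, 0.003, 0.001]
contact_force: [-0.7, 1.0, 4.7]
opening: 0.641
 t29.33 p [ 454.7 -303.8   -2.6] xyaw 7.1 zax [ 0.005 -0.001 -1.   ] yax [ 0.123 -0.992  0.002] F [-0.7  1.   4.7] op 0.641 q [-0.776  0.322  2.02   0.004  0.795  0.669]
```

```bash
python3 -m jog '{"travel":[[0,0,20],[0,0,30],[1,37,0],[1,37,0],[1,37,0]],"dr":[[0,0,0],[0,0,0],[0,0,-2.2],[0,0,-2.2],[0,0,-2.2]],"jaw":[255,255,255,255,255]}' 40
python3 -m jog '{"travel":[[1,37,0],[1,37,0],[1,37,0],[1.5,37,0],[1,38,0]],"dr":[[0,0,-2.2],[0,0,0],[0,0,0],[0,0,0],[0,0,0]],"jaw":[255,255,255,255,255]}' 40
python3 -m jog '{"travel":[[0,0,-20],[0,0,-20],[0,0,-5],[0,0,0]],"dr":[[0,0,0],[0,0,0],[0,0,0],[0,0,0]],"jaw":[255,255,255,255]}' 40
python3 h.py
```

```text
time: 29.75
eef_pos: [0.4568, -0.1915, 0.0467]
tcp_rot: [1.0, 0.002, 0.002, 0.0]
contact_force: [1.2, -0.1, -0.8]
opening: 0.642
time: 30.17
eef_pos: [0.4618, -0.0045, 0.0461]
tcp_rot: [1.0, -0.015, 0.002, 0.0]
contact_force: [0.8, -0.2, -1.1]
opening: 0.643
time: 30.5
eef_pos: [0.4604, -0.0056, -0.0006]
tcp_rot: [1.0, -0.015, -0.001, -0.0]
contact_force: [0.2, 0.1, -0.9]
opening: 0.646
 t30.50 p [460.4  -5.6  -0.6] xyaw -1.7 zax [-0.001  0.001 -1.   ] yax [-0.03  -1.    -0.001] F [ 0.2  0.1 -0.9] op 0.646 q [-0.233  0.158  2.223  0.     0.762  1.367]
```

```bash
python3 -m jog '{"travel":[[0,0,-1.5],[0,0,0],[0,0,0],[0,0,20],[0,0,40]],"dr":[[0,0,0],[0,0,0],[0,0,0],[0,0,0],[0,0,0]],"jaw":[255,0,0,0,0]}' 40
python3 -m jog '{"travel":[[20,0,40],[25,0,40],[25,0,40],[0,0,30],[0,0,0]],"dr":[[0,0,0],[0,0,0],[0,0,0],[0,0,0],[0,0,0]],"jaw":[0,0,0,0,0]}' 40
python3 -m jog '{"travel":[[0,0,0],[0,0,0]],"dr":[[0,0,0],[0,0,0]],"jaw":[0,0]}' 40
python3 - <<'E'
from h import *
log(); planks('wrist','w16',thr=180)
E
```

```text
time: 30.92
eef_pos: [0.4589, -0.0059, 0.0571]
tcp_rot: [1.0, -0.016, -0.003, -0.001]
contact_force: [1.6, 0.6, 0.3]
opening: 1.001
time: 31.33
eef_pos: [0.5307, -0.0075, 0.2075]
tcp_rot: [1.0, -0.015, 0.01, 0.002]
contact_force: [-0.2, -0.3, 1.0]
opening: 1.001
time: 31.5
eef_pos: [0.5247, -0.0063, 0.1976]
tcp_rot: [1.0, -0.015, 0.002, 0.0]
contact_force: [0.0, 1.0, -0.8]
opening: 0.999
 t31.50 p [524.7  -6.3 197.6] xyaw -1.8 zax [ 0.004 -0.001 -1.   ] yax [-0.031 -1.     0.   ] F [ 0.   1.  -0.8] op 0.999 q [-0.206 -0.018  1.978  0.     1.178  1.396]
wrist ctr [462.3  -5. ] yaw -1.8 L 120.7 W 56.9 px [283. 241.]
wrist ctr [ 615.  -143.1] yaw -10.2 L 120.1 W 57.4 px [416.  96.]
```

```bash
python3 -m jog '{"travel":[[-7,0,-10],[-7,0,-10],[-7,0,-10],[-6,0,-10],[0,0,-10]],"dr":[[0.2,6.5,0],[0.2,6.5,0],[0.2,6.5,0],[0.2,6.5,0],[0.2,6.5,0]],"jaw":[0,0,0,0,0]}' 40
python3 -m jog '{"travel":[[0,0,-30],[0,0,-30],[0,0,-30],[0,0,-15],[0,0,0]],"dr":[[0.2,6.5,0],[0.2,6.5,0],[0.2,6.5,0],[0,0,0],[0,0,0]],"jaw":[0,0,0,0,0]}'
python3 -m jog '{"travel":[[0,0,0],[0,0,0]],"dr":[[0,0,0],[0,0,0]],"jaw":[0,0]}'
python3 h.py
```

```text
time: 31.97
eef_pos: [0.4965, -0.0061, 0.1464]
tcp_rot: [0.959, -0.015, -0.282, -0.004]
contact_force: [1.6, 1.0, -0.6]
opening: 0.997
time: 32.38
eef_pos: [0.4931, -0.0054, 0.0356]
tcp_rot: [0.896, -0.013, -0.443, -0.008]
contact_force: [-0.9, 0.2, 0.7]
opening: 0.999
time: 32.55
eef_pos: [0.4994, -0.0064, 0.0456]
tcp_rot: [0.901, -0.014, -0.435, -0.006]
contact_force: [0.5, -0.3, 1.3]
opening: 0.999
 t32.55 p [499.4  -6.4  45.6] xyaw -1.8 zax [-0.782  0.023 -0.622] yax [-0.03  -1.     0.001] F [ 0.5 -0.3  1.3] op 0.999 q [-0.163  0.653  1.635 -0.106  1.748  1.469]
```

```bash
python3 -m jog '{"travel":[[-2,0,-15],[0,0,-15],[0,0,-10],[0,0,0],[0,0,0]],"dr":[[0,0,0],[0,0,0],[0,0,0],[0,0,0],[0,0,0]],"jaw":[0,0,0,0,0]}' 40
python3 h.py
python3 -m jog '{"travel":[[0,0,0],[0,0,0],[0,0,0],[0,0,0],[0,0,0]],"dr":[[0,0,0],[0,0,0],[0,0,0],[0,0,0],[0,0,0]],"jaw":[255,255,255,255,255]}' 40
python3 h.py; python3 -c "from h import *; print(get_state()['tcp_rot'])"
```

```text
time: 32.97
eef_pos: [0.4954, -0.006, 0.0023]
tcp_rot: [0.899, -0.013, -0.438, -0.007]
contact_force: [-0.2, 0.1, -0.2]
opening: 1.001
 t32.97 p [495.4  -6.    2.3] xyaw -1.7 zax [-0.787  0.024 -0.617] yax [-0.03 -1.   -0.  ] F [-0.2  0.1 -0.2] op 1.001 q [-0.164  0.72   1.632 -0.106  1.691  1.475]
time: 33.38
eef_pos: [0.4972, -0.0063, 0.0043]
tcp_rot: [0.9, -0.014, -0.436, -0.006]
contact_force: [1.0, -0.8, 5.8]
opening: 0.642
 t33.38 p [497.2  -6.3   4.3] xyaw -1.7 zax [-0.785  0.023 -0.619] yax [-0.03 -1.    0.  ] F [ 1.  -0.8  5.8] op 0.642 q [-0.164  0.717  1.629 -0.106  1.694  1.475]
[ 0.89962759 -0.01355579 -0.4363998  -0.00645497]
```

```bash
python3 -m jog '{"travel":[[0,0,10],[0,0,30],[0,0,35],[0,0,35],[0,0,35]],"dr":[[0,0,0],[-0.2,-6.33,0],[-0.2,-6.33,0],[-0.2,-6.33,0],[-0.2,-6.33,0]],"jaw":[255,255,255,255,255]}' 60
python3 -m jog '{"travel":[[0,0,25],[0,0,20],[0,20,15],[0,20,0],[0,25,0]],"dr":[[-0.2,-6.33,0],[-0.2,-6.33,0],[-0.2,-6.33,0],[-0.2,-6.33,0],[-0.2,-6.33,0]],"jaw":[255,255,255,255,255]}' 60
python3 -m jog '{"travel":[[0,25,0],[10,25,0],[15,25,0],[20,25,0],[17,12,0]],"dr":[[-0.2,-6.33,0],[-0.2,-6.33,0],[-0.2,-6.33,0],[-0.2,-6.33,0],[-0.2,-6.33,0]],"jaw":[255,255,255,255,255]}' 60
python3 -m jog '{"travel":[[0,0,0],[0,0,0],[0,0,0]],"dr":[[0,0,0],[0,0,0],[0,0,0]],"jaw":[255,255,255]}' 60
python3 - <<'E'
from place import *
go(2,(462.3,-5.5),-1.8,(497.2,-6.3,4.3),[0.8996,-0.0136,-0.4364,-0.0065])
E
```

```text
time: 33.8
eef_pos: [0.4963, -0.0061, 0.1488]
tcp_rot: [0.974, -0.015, -0.226, -0.003]
contact_force: [0.3, 0.5, -0.3]
opening: 0.635
time: 34.22
eef_pos: [0.4972, 0.0588, 0.2103]
tcp_rot: [0.999, -0.016, 0.05, 0.001]
contact_force: [1.3, -0.5, -0.8]
opening: 0.636
time: 34.63
eef_pos: [0.5582, 0.1735, 0.209]
tcp_rot: [0.948, -0.014, 0.319, 0.004]
contact_force: [0.2, -0.6, -0.5]
opening: 0.633
time: 34.88
eef_pos: [0.5577, 0.1705, 0.2075]
tcp_rot: [0.949, -0.015, 0.315, 0.006]
contact_force: [0.3, -0.2, 0.1]
opening: 0.634
 t34.88 p [557.7 170.5 207.5] xyaw -1.7 zax [ 0.598 -0.021 -0.801] yax [-0.032 -0.999  0.002] F [ 0.3 -0.2  0.1] op 0.634 q [ 0.177 -0.163  2.189 -0.265  0.5    1.971]
plank ctr now [555.1 170.5 172.7] u [ 0.026 -0.     1.   ] width axis [-0.032 -0.999  0.002]
TCP move to seat (mm) [   3.5   -0.  -100.7]
```

```bash
python3 -m jog '{"travel":[[4.3,0.5,-15],[0,0,-15],[0,0,-15],[0,0,0],[0,0,0]],"dr":[[0,0,0],[0,0,0],[0,0,0],[0,0,0],[0,0,0]],"jaw":[255,255,255,255,255]}' 60
python3 - <<'E'
from place import *
go(2,(462.3,-5.5),-1.8,(497.2,-6.3,4.3),[0.8996,-0.0136,-0.4364,-0.0065])
E
python3 -m jog '{"travel":[[0,0,-10],[0,0,-10],[0,0,-6],[0,0,0]],"dr":[[0,0,0],[0,0,0],[0,0,0],[0,0,0]],"jaw":[255,255,255,255]}' 60
python3 h.py
```

```text
time: 35.3
eef_pos: [0.5625, 0.1703, 0.1624]
tcp_rot: [0.949, -0.015, 0.315, 0.006]
contact_force: [0.1, -0.1, -0.1]
opening: 0.636
 t35.30 p [562.5 170.3 162.4] xyaw -1.8 zax [ 0.598 -0.021 -0.801] yax [-0.033 -0.999  0.002] F [ 0.1 -0.1 -0.1] op 0.636 q [ 0.175 -0.085  2.212 -0.325  0.404  2.037]
plank ctr now [559.9 170.3 127.6] u [ 0.026 -0.     1.   ] width axis [-0.033 -0.999  0.002]
TCP move to seat (mm) [ -1.2   0.2 -55.6]
time: 35.63
eef_pos: [0.5614, 0.171, 0.1346]
tcp_rot: [0.949, -0.015, 0.314, 0.006]
contact_force: [-0.0, 0.3, -1.3]
opening: 0.634
 t35.63 p [561.4 171.  134.6] xyaw -1.7 zax [ 0.597 -0.021 -0.802] yax [-0.032 -0.999  0.002] F [-0.   0.3 -1.3] op 0.634 q [ 0.177 -0.04   2.228 -0.378  0.347  2.095]
```

Seat at TCP z ≈ 106.8; continue, release, retreat, and look at plank A.

```bash
python3 -m jog '{"travel":[[0,0,-10],[0,0,-10],[0,0,-6],[0,0,0]],"dr":[[0,0,0],[0,0,0],[0,0,0],[0,0,0]],"jaw":[255,255,255,255]}' 60
python3 h.py
python3 -m jog '{"travel":[[0,0,-1.5],[0,0,0],[0,0,0],[0,0,0],[-12,0,17]],"dr":[[0,0,0],[0,0,0],[0,0,0],[0,0,0],[0,0,0]],"jaw":[255,255,60,30,0]}' 60
python3 -m jog '{"travel":[[-20,0,33],[-20,0,33],[-5,0,35],[10,0,20],[20,-30,0]],"dr":[[0,0,0],[0,0,0],[0,0,0],[0,0,0],[0,6,0]],"jaw":[0,0,0,0,0]}' 40
python3 -m jog '{"travel":[[20,-40,0],[20,-40,0],[20,-40,0],[20,-40,-10],[20,-40,-20]],"dr":[[0,6,0],[0,6,0],[0,6,0],[0,6,0],[0,6.5,0]],"jaw":[0,0,0,0,0]}' 40
python3 -m jog '{"travel":[[10,-40,-20],[0,-40,0],[0,0,0],[0,0,0],[0,0,0]],"dr":[[1.1,0,0],[0,0,0],[0,0,0],[0,0,0],[0,0,0]],"jaw":[0,0,0,0,0]}' 40
python3 - <<'E'
from h import *
log(); planks('wrist','w17',thr=180)
E
```

```text
time: 35.97
eef_pos: [0.5617, 0.1712, 0.1091]
tcp_rot: [0.949, -0.015, 0.315, 0.006]
contact_force: [-0.5, 0.3, -1.5]
opening: 0.636
 t35.97 p [561.7 171.2 109.1] xyaw -1.7 zax [ 0.597 -0.02  -0.802] yax [-0.031 -1.     0.002] F [-0.5  0.3 -1.5] op 0.636 q [ 0.177  0.008  2.239 -0.449  0.293  2.17 ]
time: 36.38
eef_pos: [0.5501, 0.1708, 0.1241]
tcp_rot: [0.949, -0.015, 0.314, 0.006]
contact_force: [-0.5, -0.3, -1.0]
opening: 0.989
time: 36.8
eef_pos: [0.5344, 0.1459, 0.253]
tcp_rot: [0.963, -0.01, 0.27, 0.004]
contact_force: [0.8, 1.2, 0.2]
opening: 0.996
time: 37.22
eef_pos: [0.6295, -0.0438, 0.2257]
tcp_rot: [1.0, -0.013, 0.005, 0.011]
contact_force: [1.2, 0.0, 1.7]
opening: 1.001
time: 37.63
eef_pos: [0.6359, -0.1171, 0.2036]
tcp_rot: [1.0, -0.012, 0.004, 0.0]
contact_force: [0.1, 0.1, -1.1]
opening: 1.0
 t37.63 p [ 635.9 -117.1  203.6] xyaw -1.4 zax [ 0.007 -0.001 -1.   ] yax [-0.025 -1.     0.   ] F [ 0.1  0.1 -1.1] op 1.000 q [-0.339  0.244  1.68   0.002  1.211  1.256]
wrist ctr [ 615.  -143.6] yaw -10.1 L 120.1 W 56.6 px [306. 205.]
```

```bash
python3 -m jog '{"travel":[[-10,-13,-20],[-11,-13.5,-40],[0,0,-40],[0,0,-40],[0,0,-25]],"dr":[[0,0.4,-4.4],[0,0,-4.3],[0,0,0],[0,0,0],[0,0,0]],"jaw":[0,0,0,0,0]}' 40
python3 -m jog '{"travel":[[0,0,0],[0,0,0]],"dr":[[0,0,0],[0,0,0]],"jaw":[0,0]}' 40
python3 h.py
```

```text
time: 38.1
eef_pos: [0.6132, -0.1405, 0.0367]
tcp_rot: [0.996, -0.087, -0.002, -0.0]
contact_force: [-0.0, 0.7, -0.9]
opening: 1.003
time: 38.27
eef_pos: [0.6146, -0.1412, 0.0393]
tcp_rot: [0.996, -0.087, -0.002, 0.0]
contact_force: [-1.0, 0.6, 0.4]
opening: 0.999
 t38.27 p [ 614.6 -141.2   39.3] xyaw -10.0 zax [-0.003  0.    -1.   ] yax [-0.173 -0.985  0.001] F [-1.   0.6  0.4] op 0.999 q [-0.386  0.409  1.801 -0.002  0.934  1.36 ]
```

```bash
python3 -m jog '{"travel":[[0.5,-2,-20],[0,0,-15],[0,0,-8],[0,0,0],[0,0,0]],"dr":[[0,0,0],[0,0,0],[0,0,0],[0,0,0],[0,0,0]],"jaw":[0,0,0,0,0]}' 40
python3 h.py
python3 -m jog '{"travel":[[0,0,0],[0,0,0],[0,0,0],[0,0,0],[0,0,0]],"dr":[[0,0,0],[0,0,0],[0,0,0],[0,0,0],[0,0,0]],"jaw":[255,255,255,255,255]}' 40
python3 h.py
```

```text
time: 38.68
eef_pos: [0.616, -0.1449, -0.0026]
tcp_rot: [0.996, -0.088, -0.0, 0.001]
contact_force: [0.1, 0.0, 0.2]
opening: 0.999
 t38.68 p [ 616.  -144.9   -2.6] xyaw -10.1 zax [-0.001 -0.001 -1.   ] yax [-0.175 -0.985  0.001] F [0.1 0.  0.2] op 0.999 q [-0.391  0.476  1.802 -0.002  0.864  1.357]
time: 39.1
eef_pos: [0.6168, -0.1456, -0.0018]
tcp_rot: [0.996, -0.088, 0.001, 0.001]
contact_force: [-0.2, -0.2, 4.2]
opening: 0.642
 t39.10 p [ 616.8 -145.6   -1.8] xyaw -10.1 zax [ 0.001 -0.002 -1.   ] yax [-0.175 -0.985  0.002] F [-0.2 -0.2  4.2] op 0.642 q [-0.391  0.475  1.801 -0.002  0.864  1.357]
```

```bash
python3 -m jog '{"travel":[[0,0,20],[0,0,30],[-30,28,0],[-30,28,0],[-30,28,0]],"dr":[[0,0,0],[0,0,0],[0,0,2.8],[0,0,2.8],[0,0,2.8]],"jaw":[255,255,255,255,255]}' 40
python3 -m jog '{"travel":[[-30,28,0],[-32,26.5,0],[0,0,-20],[0,0,-20],[0,0,-8]],"dr":[[0,0,0],[0,0,0],[0,0,0],[0,0,0],[0,0,0]],"jaw":[255,255,255,255,255]}' 40
python3 -m jog '{"travel":[[0,0,0],[0,0,0]],"dr":[[0,0,0],[0,0,0]],"jaw":[255,255]}' 40
python3 h.py
```

```text
time: 39.52
eef_pos: [0.5248, -0.0607, 0.047]
tcp_rot: [1.0, -0.014, -0.0, 0.001]
contact_force: [-0.0, 0.5, -0.7]
opening: 0.641
time: 39.93
eef_pos: [0.4612, -0.0055, -0.0026]
tcp_rot: [1.0, -0.014, -0.003, -0.0]
contact_force: [-19.7, 5.6, 55.5]
opening: 0.645
time: 40.1
eef_pos: [0.4637, -0.0067, -0.0015]
tcp_rot: [1.0, -0.015, -0.001, 0.0]
contact_force: [0.1, 0.0, -0.6]
opening: 0.643
 t40.10 p [463.7  -6.7  -1.5] xyaw -1.7 zax [-0.002 -0.001 -1.   ] yax [-0.03  -1.     0.001] F [ 0.1  0.  -0.6] op 0.643 q [-2.330e-01  1.670e-01  2.214e+00 -2.000e-03  7.610e-01  1.369e+00]
```

```bash
python3 -m jog '{"travel":[[0,0,0],[0,0,0],[0,0,0],[0,0,20],[0,0,40]],"dr":[[0,0,0],[0,0,0],[0,0,0],[0,0,0],[0,0,0]],"jaw":[255,0,0,0,0]}' 40
python3 -m jog '{"travel":[[20,0,40],[25,0,40],[20,0,40],[0,0,30],[0,0,0]],"dr":[[0,0,0],[0,0,0],[0,0,0],[0,0,0],[0,0,0]],"jaw":[0,0,0,0,0]}' 40
python3 -m jog '{"travel":[[0,0,0],[0,0,0]],"dr":[[0,0,0],[0,0,0]],"jaw":[0,0]}' 40
python3 - <<'E'
from h import *
log(); planks('wrist','w18',thr=180)
E
```

```text
time: 40.52
eef_pos: [0.4596, -0.0059, 0.0551]
tcp_rot: [1.0, -0.015, -0.006, -0.001]
contact_force: [1.1, 0.4, -0.3]
opening: 1.003
time: 40.93
eef_pos: [0.5282, -0.0076, 0.2074]
tcp_rot: [1.0, -0.015, 0.007, 0.002]
contact_force: [-0.2, -0.5, 0.2]
opening: 1.0
time: 41.1
eef_pos: [0.5224, -0.0066, 0.1978]
tcp_rot: [1.0, -0.015, -0.001, 0.0]
contact_force: [0.6, 0.5, -0.3]
opening: 1.001
 t41.10 p [522.4  -6.6 197.8] xyaw -1.7 zax [-0.002 -0.001 -1.   ] yax [-0.03  -1.     0.001] F [ 0.6  0.5 -0.3] op 1.001 q [-2.060e-01 -2.000e-02  1.979e+00 -1.000e-03  1.184e+00  1.395e+00]
wrist ctr [462.3  -5.3] yaw -1.6 L 120.6 W 57.1 px [282. 238.]
```

```bash
python3 -m jog '{"travel":[[-7,0,-10],[-7,0,-10],[-6,0,-10],[-5,0,-10],[0,0,-10]],"dr":[[0.2,6.5,0],[0.2,6.5,0],[0.2,6.5,0],[0.2,6.5,0],[0.2,6.5,0]],"jaw":[0,0,0,0,0]}' 40
python3 -m jog '{"travel":[[0,0,-30],[0,0,-30],[0,0,-30],[0,0,-15],[0,0,0]],"dr":[[0.2,6.5,0],[0.2,6.5,0],[0.2,6.5,0],[0,0,0],[0,0,0]],"jaw":[0,0,0,0,0]}'
python3 -m jog '{"travel":[[0,0,0],[0,0,0],[0,0,0]],"dr":[[0,0,0],[0,0,0],[0,0,0]],"jaw":[0,0,0]}'
python3 h.py
```

```text
time: 41.57
eef_pos: [0.4964, -0.0064, 0.147]
tcp_rot: [0.959, -0.014, -0.285, -0.004]
contact_force: [0.8, -0.5, 0.5]
opening: 0.997
time: 41.98
eef_pos: [0.4928, -0.0058, 0.0363]
tcp_rot: [0.895, -0.013, -0.446, -0.008]
contact_force: [0.2, 0.0, 1.0]
opening: 0.999
time: 42.23
eef_pos: [0.5, -0.0069, 0.0475]
tcp_rot: [0.9, -0.013, -0.435, -0.006]
contact_force: [-0.5, -0.8, 0.8]
opening: 1.007
 t42.23 p [500.   -6.9  47.5] xyaw -1.7 zax [-0.784  0.022 -0.621] yax [-0.029 -1.     0.001] F [-0.5 -0.8  0.8] op 1.007 q [-0.164  0.652  1.632 -0.108  1.753  1.468]
```

```bash
python3 -m jog '{"travel":[[-2.5,0,-15],[0,0,-15],[0,0,-12],[0,0,0],[0,0,0]],"dr":[[0,0,0],[0,0,0],[0,0,0],[0,0,0],[0,0,0]],"jaw":[0,0,0,0,0]}' 40
python3 h.py
python3 -m jog '{"travel":[[0,0,0],[0,0,0],[0,0,0],[0,0,0],[0,0,0]],"dr":[[0,0,0],[0,0,0],[0,0,0],[0,0,0],[0,0,0]],"jaw":[255,255,255,255,255]}' 40
python3 h.py; python3 -c "from h import *; print(get_state()['tcp_rot'])"
```

```text
time: 42.65
eef_pos: [0.4946, -0.0064, 0.0006]
tcp_rot: [0.898, -0.013, -0.44, -0.007]
contact_force: [-0.1, -0.1, -0.8]
opening: 0.999
 t42.65 p [494.6  -6.4   0.6] xyaw -1.6 zax [-0.79   0.023 -0.612] yax [-0.029 -1.    -0.001] F [-0.1 -0.1 -0.8] op 0.999 q [-0.164  0.724  1.631 -0.107  1.693  1.474]
time: 43.07
eef_pos: [0.4971, -0.0069, 0.0043]
tcp_rot: [0.899, -0.013, -0.439, -0.006]
contact_force: [1.5, -0.1, 6.4]
opening: 0.644
 t43.07 p [497.1  -6.9   4.3] xyaw -1.7 zax [-0.788  0.023 -0.615] yax [-0.029 -1.     0.   ] F [ 1.5 -0.1  6.4] op 0.644 q [-0.164  0.72   1.627 -0.107  1.698  1.474]
[ 0.89854148 -0.0131917  -0.43864601 -0.00623516]
```

```bash
python3 -m jog '{"travel":[[0,0,10],[0,0,30],[0,0,35],[0,0,35],[0,0,35]],"dr":[[0,0,0],[-0.2,-6.33,0],[-0.2,-6.33,0],[-0.2,-6.33,0],[-0.2,-6.33,0]],"jaw":[255,255,255,255,255]}' 60
python3 -m jog '{"travel":[[0,0,25],[0,0,20],[0,20,15],[0,20,0],[0,25,0]],"dr":[[-0.2,-6.33,0],[-0.2,-6.33,0],[-0.2,-6.33,0],[-0.2,-6.33,0],[-0.2,-6.33,0]],"jaw":[255,255,255,255,255]}' 60
python3 -m jog '{"travel":[[0,25,0],[5,25,0],[10,25,0],[10,25,0],[9,12,0]],"dr":[[-0.2,-6.33,0],[-0.2,-6.33,0],[-0.2,-6.33,0],[-0.2,-6.33,0],[-0.2,-6.33,0]],"jaw":[255,255,255,255,255]}' 60
python3 -m jog '{"travel":[[0,0,0],[0,0,0],[0,0,0]],"dr":[[0,0,0],[0,0,0],[0,0,0]],"jaw":[255,255,255]}' 60
python3 - <<'E'
from place import *
go(1,(462.3,-5.8),-1.7,(497.1,-6.9,4.3),[ 0.8985,-0.0132,-0.4386,-0.0062])
E
```

```text
time: 43.48
eef_pos: [0.4958, -0.0067, 0.1482]
tcp_rot: [0.973, -0.014, -0.229, -0.003]
contact_force: [1.0, -1.2, -0.1]
opening: 0.631
time: 43.9
eef_pos: [0.4966, 0.0583, 0.2098]
tcp_rot: [0.999, -0.016, 0.048, 0.002]
contact_force: [-0.3, -0.2, -0.7]
opening: 0.637
time: 44.32
eef_pos: [0.5294, 0.1728, 0.2083]
tcp_rot: [0.948, -0.014, 0.317, 0.005]
contact_force: [1.5, -1.4, -0.5]
opening: 0.636
time: 44.57
eef_pos: [0.5295, 0.17, 0.2071]
tcp_rot: [0.95, -0.015, 0.313, 0.006]
contact_force: [0.1, 0.5, -0.6]
opening: 0.635
 t44.57 p [529.5 170.  207.1] xyaw -1.7 zax [ 0.595 -0.021 -0.804] yax [-0.032 -0.999  0.003] F [ 0.1  0.5 -0.6] op 0.635 q [ 0.188 -0.23   2.244 -0.269  0.518  1.982]
plank ctr now [527.  170.  172.3] u [0.025 0.001 1.   ] width axis [-0.032 -0.999  0.003]
TCP move to seat (mm) [   3.7    1.2 -100.3]
```

```bash
python3 -m jog '{"travel":[[4.4,1.2,-15],[0,0,-15],[0,0,-15],[0,0,0],[0,0,0]],"dr":[[0,0,0],[0,0,0],[0,0,0],[0,0,0],[0,0,0]],"jaw":[255,255,255,255,255]}' 60
python3 - <<'E'
from place import *
go(1,(462.3,-5.8),-1.7,(497.1,-6.9,4.3),[ 0.8985,-0.0132,-0.4386,-0.0062])
E
python3 -m jog '{"travel":[[0,0,-10],[0,0,-10],[0,0,-6],[0,0,0]],"dr":[[0,0,0],[0,0,0],[0,0,0],[0,0,0]],"jaw":[255,255,255,255]}' 60
python3 h.py
python3 -m jog '{"travel":[[0,0,-10],[0,0,-10],[0,0,-6],[0,0,0]],"dr":[[0,0,0],[0,0,0],[0,0,0],[0,0,0]],"jaw":[255,255,255,255]}' 60
python3 h.py
```

```text
time: 44.98
eef_pos: [0.5343, 0.1705, 0.1615]
tcp_rot: [0.95, -0.015, 0.313, 0.007]
contact_force: [-0.5, 0.4, -0.9]
opening: 0.636
 t44.98 p [534.3 170.5 161.5] xyaw -1.8 zax [ 0.594 -0.022 -0.804] yax [-0.033 -0.999  0.003] F [-0.5  0.4 -0.9] op 0.636 q [ 0.188 -0.148  2.268 -0.333  0.417  2.054]
plank ctr now [531.7 170.4 126.7] u [0.026 0.002 1.   ] width axis [-0.033 -0.999  0.003]
TCP move to seat (mm) [ -1.1   0.7 -54.7]
time: 45.32
eef_pos: [0.533, 0.1712, 0.1336]
tcp_rot: [0.95, -0.014, 0.312, 0.006]
contact_force: [-0.1, 0.4, 0.1]
opening: 0.631
 t45.32 p [533.  171.2 133.6] xyaw -1.7 zax [ 0.593 -0.021 -0.805] yax [-0.031 -0.999  0.003] F [-0.1  0.4  0.1] op 0.631 q [ 0.189 -0.101  2.286 -0.388  0.358  2.113]
time: 45.65
eef_pos: [0.5335, 0.1716, 0.1086]
tcp_rot: [0.95, -0.014, 0.313, 0.006]
contact_force: [-0.3, -0.7, -0.3]
opening: 0.635
 t45.65 p [533.5 171.6 108.6] xyaw -1.7 zax [ 0.594 -0.021 -0.804] yax [-0.031 -1.     0.003] F [-0.3 -0.7 -0.3] op 0.635 q [ 0.19  -0.051  2.296 -0.463  0.301  2.192]
```

```bash
python3 -m jog '{"travel":[[0,0,-1.5],[0,0,0],[0,0,0],[0,0,0],[-10,0,17]],"dr":[[0,0,0],[0,0,0],[0,0,0],[0,0,0],[0,0,0]],"jaw":[255,255,60,30,0]}' 60
python3 -m jog '{"travel":[[-15,0,33],[-15,0,35],[0,0,35],[0,0,35],[0,0,35]],"dr":[[0,0,0],[0,0,0],[0,0,0],[0,6,0],[0,6,0]],"jaw":[0,0,0,0,0]}' 40
python3 -m jog '{"travel":[[5,0,25],[5,0,15],[0,0,0],[0,0,0],[0,0,0]],"dr":[[0,6,0],[0,0,0],[0,0,0],[0,0,0],[0,0,0]],"jaw":[0,0,0,0,0]}' 40
python3 - <<'E'
from h import *
log(); save('side','s19'); save('wrist','w19'); save('top','t19')
a=cv2.imread('pics/raw_s19.png')[40:200,200:340]; b=cv2.imread('pics/raw_w19.png')[60:400,150:430]
a=cv2.resize(a,None,fx=2.8,fy=2.8,interpolation=cv2.INTER_CUBIC); b=cv2.resize(b,(369,448)); cv2.imwrite('pics/c19.png',np.hstack([a,b]))
E
```

```text
time: 46.07
eef_pos: [0.5231, 0.171, 0.1227]
tcp_rot: [0.95, -0.015, 0.311, 0.007]
contact_force: [-0.4, -0.6, 0.2]
opening: 0.995
time: 46.48
eef_pos: [0.4917, 0.1721, 0.2991]
tcp_rot: [0.977, -0.013, 0.211, 0.007]
contact_force: [1.9, -0.4, 0.1]
opening: 1.003
time: 46.9
eef_pos: [0.5028, 0.1715, 0.3353]
tcp_rot: [0.987, -0.013, 0.16, 0.009]
contact_force: [-0.1, 0.6, 0.2]
opening: 0.999
 t46.90 p [502.8 171.5 335.3] xyaw -1.4 zax [ 0.316 -0.021 -0.948] yax [-0.029 -1.     0.013] F [-0.1  0.6  0.2] op 0.999 q [ 0.174 -0.267  1.97  -0.084  1.126  1.795]
```

View pics/c19.png

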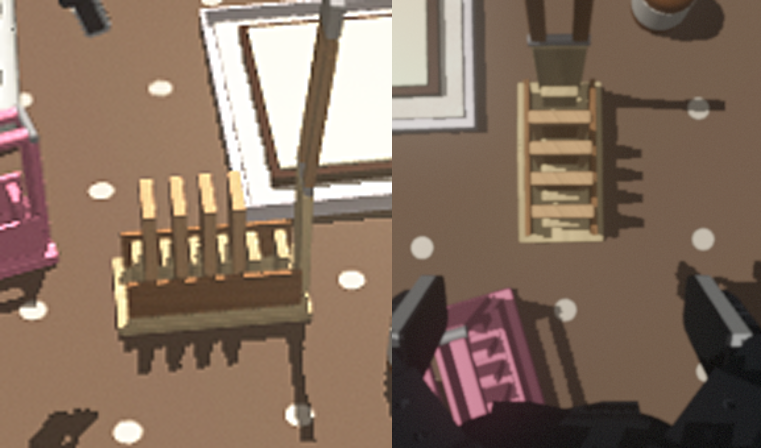

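Run:
```python
from h import *
for nm,p in [('tab centre side',(333/2.8+200,15/2.8+40)),('tab bottom',(330/2.8+200,38/2.8+40)),('hinge',(306/2.8+200,178/2.8+40))]:
    o,d=ray('side',p)
    for y in (.142,.148): k=(y-o[1])/d[1]; print(nm,(1000*(o+k*d)).round(1))
```

```text
tab centre side [692.9 142.  335.2]
tab centre side [694.1 148.  331.1]
tab bottom [691.4 142.  312.6]
tab bottom [692.7 148.  308.3]
hinge [676.2 142.  162.1]
hinge [677.4 148.  157. ]
```

```bash
python3 -m jog '{"travel":[[0,0,30],[0,0,30],[20,0,25],[35,-0.5,0],[35,-0.5,0]],"dr":[[0,6,0],[0,6,0],[0,6,0],[0,0.4,0],[1.0,0,0]],"jaw":[0,0,0,0,0]}' 40
python3 -m jog '{"travel":[[35,-1,0],[35,-1,0],[31,0,0],[0,0,0],[0,0,0]],"dr":[[0,0,0],[0,0,0],[0,0,0],[0,0,0],[0,0,0]],"jaw":[0,60,60,60,60]}' 40
python3 -m jog '{"travel":[[0,0,0],[0,0,0]],"dr":[[0,0,0],[0,0,0]],"jaw":[60,60]}' 40
python3 - <<'E'
from h import *
log(); save('wrist','w20',crop=(100,60,460,400),scale=1.6)
E
```

```text
time: 47.47
eef_pos: [0.5956, 0.1712, 0.4242]
tcp_rot: [1.0, -0.011, 0.004, 0.001]
contact_force: [0.1, 0.6, 0.5]
opening: 1.0
time: 47.88
eef_pos: [0.6958, 0.1683, 0.418]
tcp_rot: [1.0, -0.012, -0.001, 0.002]
contact_force: [0.3, 0.1, -0.3]
opening: 0.764
time: 48.05
eef_pos: [0.694, 0.1689, 0.4233]
tcp_rot: [1.0, -0.012, 0.002, 0.002]
contact_force: [-0.6, 1.0, -0.5]
opening: 0.765
 t48.05 p [694.  168.9 423.3] xyaw -1.3 zax [ 0.005 -0.003 -1.   ] yax [-0.023 -1.     0.003] F [-0.6  1.  -0.5] op 0.765 q [ 0.098  0.306  1.212 -0.004  1.62   1.692]
```

View pics/w20.png

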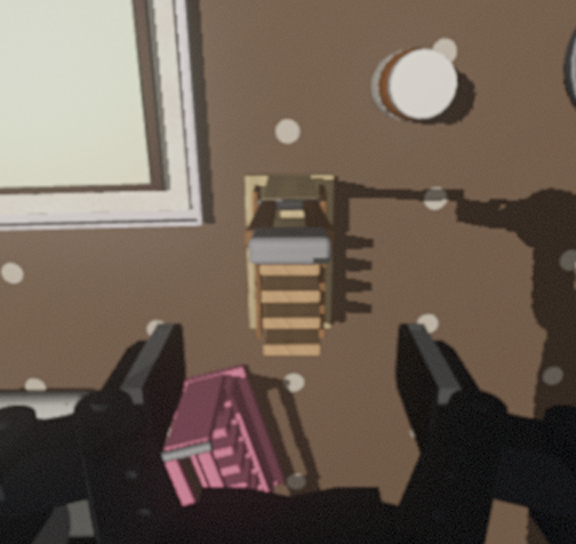

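Run:
```python
from h import *
g=lambda u,v,z: (at('wrist',np.array([u,v])/1.6+np.array([100,60]),z)*1000).round(1)
for z in (.335,.342): print(g(290,242,z),g(290,262,z),g(250,250,z),g(330,250,z))
```

```text
[700.4 169.3 335. ] [690.1 169.6 335. ] [696.7 189.  335. ] [695.8 149.8 335. ]
[702.4 169.3 342. ] [692.5 169.5 342. ] [698.9 188.4 342. ] [698.  150.4 342. ]
```

```bash
python3 -m jog '{"travel":[[1.5,0.5,-35],[0,0,-35],[0,0,-25],[0,0,-12],[0,0,0]],"dr":[[0,0,0],[0,0,0],[0,0,0],[0,0,0],[0,0,0]],"jaw":[60,60,60,60,60]}' 25
python3 -m jog '{"travel":[[0,0,0],[0,0,0],[0,0,0],[0,0,0],[0,0,0]],"dr":[[0,0,0],[0,0,0],[0,0,0],[0,0,0],[0,0,0]],"jaw":[255,255,255,255,255]}' 25
python3 h.py
```

```text
time: 48.52
eef_pos: [0.6944, 0.1692, 0.3121]
tcp_rot: [1.0, -0.012, -0.001, 0.002]
contact_force: [-0.3, 0.2, -0.6]
opening: 0.762
time: 48.93
eef_pos: [0.6975, 0.1689, 0.3196]
tcp_rot: [1.0, -0.012, 0.005, 0.002]
contact_force: [-1.3, -1.4, 6.5]
opening: 0.463
 t48.93 p [697.5 168.9 319.6] xyaw -1.4 zax [ 0.01  -0.003 -1.   ] yax [-0.024 -1.     0.003] F [-1.3 -1.4  6.5] op 0.463 q [ 0.098  0.328  1.366 -0.004  1.438  1.693]
```

```bash
python3 -m jog '{"travel":[[-14,0.2,3],[-14,0.2,0.5],[-14,0.2,-1.5],[-14,0.2,-2],[0,0,0]],"dr":[[0,0,0],[0,0,0],[0,0,0],[0,0,0],[0,0,0]],"jaw":[255,255,255,255,255]}' 25
python3 h.py
python3 -m jog '{"travel":[[-26.8,0.5,-7.6],[-25.4,0.5,-11.6],[-23.4,0.5,-15.1],[0,0,0]],"dr":[[0,0,0],[0,0,0],[0,0,0],[0,0,0]],"jaw":[255,255,255,255]}' 25
python3 h.py
```

```text
time: 49.35
eef_pos: [0.6399, 0.1699, 0.3172]
tcp_rot: [1.0, -0.012, 0.004, 0.002]
contact_force: [-0.3, -1.7, 2.0]
opening: 0.456
 t49.35 p [639.9 169.9 317.2] xyaw -1.3 zax [ 0.007 -0.003 -1.   ] yax [-0.024 -1.     0.003] F [-0.3 -1.7  2. ] op 0.456 q [ 0.108  0.205  1.519 -0.004  1.411  1.703]
time: 49.68
eef_pos: [0.5602, 0.1713, 0.2806]
tcp_rot: [1.0, -0.011, -0.002, 0.002]
contact_force: [-6.9, -1.8, 6.1]
opening: 0.459
 t49.68 p [560.2 171.3 280.6] xyaw -1.3 zax [-0.004 -0.005 -1.   ] yax [-0.023 -1.     0.005] F [-6.9 -1.8  6.1] op 0.459 q [ 0.126  0.059  1.745 -0.004  1.342  1.72 ]
```

```bash
python3 -m jog '{"travel":[[-20.8,0.4,-18.5],[-17.9,0.4,-21.4],[-14.4,0.3,-23.9],[0,0,0]],"dr":[[0,0,0],[0,0,0],[0,0,0],[0,0,0]],"jaw":[255,255,255,255]}' 25
python3 h.py
python3 -m jog '{"travel":[[-10.8,0.2,-25.7],[-6.7,0,-27],[0,0,0]],"dr":[[0,0,0],[0,0,0],[0,0,0]],"jaw":[255,255,255]}' 25
python3 h.py
```

```text
time: 50.02
eef_pos: [0.507, 0.1723, 0.2134]
tcp_rot: [1.0, -0.012, -0.003, 0.002]
contact_force: [-6.0, -1.2, 1.7]
opening: 0.457
 t50.02 p [507.  172.3 213.4] xyaw -1.3 zax [-0.007 -0.005 -1.   ] yax [-0.023 -1.     0.005] F [-6.  -1.2  1.7] op 0.457 q [ 0.14  -0.002  1.932 -0.004  1.219  1.735]
time: 50.27
eef_pos: [0.4912, 0.1725, 0.1603]
tcp_rot: [1.0, -0.012, -0.001, 0.002]
contact_force: [-4.1, -0.4, -1.3]
opening: 0.464
 t50.27 p [491.2 172.5 160.3] xyaw -1.3 zax [-0.003 -0.004 -1.   ] yax [-0.023 -1.     0.004] F [-4.1 -0.4 -1.3] op 0.464 q [ 0.144  0.019  2.014 -0.004  1.112  1.74 ]
```

```bash
python3 -m jog '{"travel":[[-1.5,0,-8],[-1,0,-6],[0,0,0],[0,0,0]],"dr":[[0,0,0],[0,0,0],[0,0,0],[0,0,0]],"jaw":[255,255,255,255]}' 25
python3 h.py
python3 -m jog '{"travel":[[0,0,-5],[0,0,0],[0,0,0]],"dr":[[0,0,0],[0,0,0],[0,0,0]],"jaw":[255,255,255]}' 25
python3 h.py
python3 -m jog '{"travel":[[0,0,-4],[0,0,0],[0,0,0]],"dr":[[0,0,0],[0,0,0],[0,0,0]],"jaw":[255,255,255]}' 25
python3 h.py
```

```text
time: 50.6
eef_pos: [0.49, 0.1726, 0.1506]
tcp_rot: [1.0, -0.012, -0.002, 0.002]
contact_force: [-8.0, -0.6, 0.9]
opening: 0.462
 t50.60 p [490.  172.6 150.6] xyaw -1.4 zax [-0.004 -0.004 -1.   ] yax [-0.024 -1.     0.004] F [-8.  -0.6  0.9] op 0.462 q [ 0.145  0.029  2.023 -0.004  1.094  1.741]
time: 50.85
eef_pos: [0.4896, 0.1726, 0.1455]
tcp_rot: [1.0, -0.012, -0.002, 0.002]
contact_force: [-7.8, -1.2, -0.9]
opening: 0.462
 t50.85 p [489.6 172.6 145.5] xyaw -1.3 zax [-0.005 -0.004 -1.   ] yax [-0.024 -1.     0.004] F [-7.8 -1.2 -0.9] op 0.462 q [ 0.145  0.035  2.027 -0.004  1.085  1.741]
time: 51.1
eef_pos: [0.4895, 0.1726, 0.1415]
tcp_rot: [1.0, -0.012, -0.003, 0.002]
contact_force: [-9.7, -1.5, 0.9]
opening: 0.463
 t51.10 p [489.5 172.6 141.5] xyaw -1.4 zax [-0.005 -0.004 -1.   ] yax [-0.024 -1.     0.004] F [-9.7 -1.5  0.9] op 0.463 q [ 0.145  0.04   2.03  -0.004  1.077  1.741]
```

```bash
python3 -m jog '{"travel":[[0,0,0],[0,0,0],[0,0,0],[0,0,30],[8,0,30]],"dr":[[0,0,0],[0,0,0],[0,0,0],[0,0,0],[0,0,0]],"jaw":[60,60,60,60,60]}' 25
python3 -m jog '{"travel":[[0,0,0],[0,0,0],[0,0,0],[0,0,0],[0,0,0]],"dr":[[0,0,0],[0,0,0],[0,0,0],[0,0,0],[0,0,0]],"jaw":[255,255,255,255,255]}' 25
python3 h.py
python3 -m jog '{"travel":[[0,0,-15],[0,0,-10],[0,0,-6],[0,0,0],[0,0,0]],"dr":[[0,0,0],[0,0,0],[0,0,0],[0,0,0],[0,0,0]],"jaw":[255,255,255,255,255]}' 25
python3 h.py
```

```text
time: 51.52
eef_pos: [0.4983, 0.1726, 0.2009]
tcp_rot: [1.0, -0.012, -0.0, 0.002]
contact_force: [1.5, 0.7, 0.1]
opening: 0.767
time: 51.93
eef_pos: [0.499, 0.1725, 0.2004]
tcp_rot: [1.0, -0.012, 0.001, 0.002]
contact_force: [-0.4, -0.2, -0.1]
opening: 0.052
 t51.93 p [499.  172.5 200.4] xyaw -1.4 zax [ 0.002 -0.004 -1.   ] yax [-0.024 -1.     0.004] F [-0.4 -0.2 -0.1] op 0.052 q [ 0.142 -0.011  1.966 -0.004  1.186  1.739]
time: 52.35
eef_pos: [0.4993, 0.1726, 0.1699]
tcp_rot: [1.0, -0.012, 0.001, 0.002]
contact_force: [0.2, -1.2, 1.0]
opening: 0.001
 t52.35 p [499.3 172.6 169.9] xyaw -1.4 zax [ 0.002 -0.004 -1.   ] yax [-0.024 -1.     0.004] F [ 0.2 -1.2  1. ] op 0.001 q [ 0.142  0.022  1.991 -0.004  1.126  1.739]
```

```bash
for i in 1; do :; done
python3 -m jog '{"travel":[[0,0,-4],[0,0,-4],[0,0,0]],"dr":[[0,0,0],[0,0,0],[0,0,0]],"jaw":[255,255,255]}' 25
python3 -m jog '{"travel":[[0,0,-3],[0,0,-3],[0,0,0]],"dr":[[0,0,0],[0,0,0],[0,0,0]],"jaw":[255,255,255]}' 25
python3 -m jog '{"travel":[[0,0,-2],[0,0,-1],[0,0,0]],"dr":[[0,0,0],[0,0,0],[0,0,0]],"jaw":[255,255,255]}' 25
```

```text
time: 52.6
eef_pos: [0.4998, 0.1726, 0.1625]
tcp_rot: [1.0, -0.012, 0.002, 0.002]
contact_force: [-0.9, -0.1, 0.1]
opening: 0.001
time: 52.85
eef_pos: [0.4996, 0.1726, 0.1563]
tcp_rot: [1.0, -0.012, 0.002, 0.002]
contact_force: [0.0, 0.3, -0.8]
opening: 0.001
time: 53.1
eef_pos: [0.4998, 0.1726, 0.1536]
tcp_rot: [1.0, -0.012, 0.002, 0.002]
contact_force: [0.6, 0.4, 0.1]
opening: -0.001
```

```bash
python3 -m jog '{"travel":[[0,0,-1.5],[0,0,-1],[0,0,0]],"dr":[[0,0,0],[0,0,0],[0,0,0]],"jaw":[255,255,255]}' 25
python3 -m jog '{"travel":[[0,0,-1],[0,0,-1],[0,0,0]],"dr":[[0,0,0],[0,0,0],[0,0,0]],"jaw":[255,255,255]}' 25
python3 -m jog '{"travel":[[0,0,-1],[0,0,-1],[0,0,0]],"dr":[[0,0,0],[0,0,0],[0,0,0]],"jaw":[255,255,255]}' 25
```

```text
time: 53.35
eef_pos: [0.4998, 0.1726, 0.1512]
tcp_rot: [1.0, -0.012, 0.002, 0.002]
contact_force: [-0.1, 0.1, -0.6]
opening: 0.002
time: 53.6
eef_pos: [0.4999, 0.1727, 0.1509]
tcp_rot: [1.0, -0.012, 0.002, 0.002]
contact_force: [-3.3, -1.0, 7.5]
opening: -0.005
time: 53.85
eef_pos: [0.4999, 0.1727, 0.1508]
tcp_rot: [1.0, -0.012, 0.002, 0.002]
contact_force: [-7.7, -1.0, 14.8]
opening: -0.001
```

```bash
python3 -m jog '{"travel":[[0,0,10],[0,0,30],[-5,0,40],[0,-40,20],[0,-40,0]],"dr":[[0,0,0],[0,0,0],[0,0,0],[0,0,0],[0,0,0]],"jaw":[255,255,255,255,255]}' 25
python3 -m jog '{"travel":[[0,-40,0],[0,-40,0],[0,-40,0],[0,-40,0],[0,-40,0]],"dr":[[0,0,0],[0,0,0],[0,0,0],[0,0,0],[0,0,0]],"jaw":[255,255,255,255,255]}' 25
python3 -m jog '{"travel":[[0,0,0],[0,0,0],[0,0,0],[0,0,0],[0,0,0]],"dr":[[0,0,0],[0,0,0],[0,0,0],[0,0,0],[0,0,0]],"jaw":[255,255,255,255,255]}' 25
python3 - <<'E'
from h import *
log(); save('side','s21')
a=cv2.imread('pics/raw_s19.png').astype(int).sum(2);b=cv2.imread('pics/raw_s21.png').astype(int).sum(2)
for r in (118,122,126): print(r,'\n',a[r,245:295].tolist(),'\n',b[r,245:295].tolist())
save('top','t21'); t0=cv2.imread('pics/raw_top0.png').astype(int); t1=cv2.imread('pics/raw_t21.png').astype(int)
for n,(u,v) in dict(cutter=(458,262),jar=(287,185),bowl=(402,172),palette=(414,427),palh=(500,435),tin=(520,228),mug=(562,268),spoon=(518,305),spoonh=(527,365)).items():
    u,v=int(u/1.4),int(v/1.4); print(n,np.abs(t0-t1)[v-18:v+18,u-18:u+18].mean().round(1))
E
```

```text
time: 54.27
eef_pos: [0.4976, 0.0961, 0.2527]
tcp_rot: [1.0, -0.009, 0.008, 0.002]
contact_force: [1.4, -1.6, 0.1]
opening: -0.003
time: 54.68
eef_pos: [0.4944, -0.1065, 0.2462]
tcp_rot: [1.0, -0.012, 0.003, 0.002]
contact_force: [0.6, -0.5, 0.6]
opening: -0.003
time: 55.1
eef_pos: [0.4949, -0.1032, 0.2459]
tcp_rot: [1.0, -0.011, 0.002, 0.002]
contact_force: [0.2, 1.2, 0.4]
opening: -0.002
 t55.10 p [ 494.9 -103.2  245.9] xyaw -1.2 zax [ 0.004 -0.003 -1.   ] yax [-0.022 -1.     0.003] F [0.2 1.2 0.4] op -0.002 q [-4.060e-01 -1.080e-01  1.973e+00 -1.000e-03  1.272e+00  1.187e+00]
118 
 [364, 366, 370, 372, 375, 263, 247, 253, 246, 250, 289, 357, 373, 372, 380, 390, 239, 268, 280, 274, 277, 305, 366, 376, 383, 391, 241, 203, 284, 292, 282, 282, 344, 377, 381, 386, 281, 197, 255, 291, 291, 285, 293, 370, 374, 376, 383, 374, 375, 393] 
 [131, 129, 129, 130, 131, 126, 127, 198, 195, 271, 376, 390, 389, 387, 394, 398, 253, 273, 300, 286, 287, 314, 382, 395, 394, 408, 253, 217, 287, 306, 300, 293, 330, 389, 396, 410, 292, 208, 273, 302, 305, 305, 304, 382, 400, 394, 404, 390, 387, 409]
122 
[... 403 characters left out ...]
9, 292, 296, 230, 203, 203, 225, 210, 201, 268, 306, 303, 300, 267, 352, 362, 380, 281, 233, 234, 238]
126 
 [188, 223, 474, 615, 663, 404, 224, 274, 276, 279, 276, 198, 624, 687, 705, 597, 290, 237, 280, 284, 277, 239, 409, 656, 672, 489, 236, 175, 279, 287, 281, 279, 249, 670, 691, 678, 382, 177, 258, 288, 292, 282, 243, 643, 671, 676, 733, 409, 202, 219] 
 [129, 137, 125, 125, 129, 128, 116, 153, 269, 289, 242, 183, 649, 700, 718, 616, 302, 234, 291, 294, 289, 252, 428, 674, 688, 516, 248, 180, 283, 300, 300, 293, 256, 687, 703, 693, 397, 189, 268, 305, 306, 297, 249, 660, 689, 693, 744, 431, 218, 238]
cutter 1.7
jar 1.5
bowl 1.5
palette 1.4
palh 53.2
tin 1.3
mug 1.9
spoon 1.6
spoonh 32.2
```

```bash
python3 -c "
from plant import *
print(sign_off()); print(get_state()['time'])"
```

```text
the job is handed in; nothing more can be done
None
the job is handed in; nothing more can be done
```

The job is handed in: all four planks that were present stand in slots 1 to 4 of the plywood carrier, and the lid is shut. It took about 55 s of the 210 s.

I swung the lid up first. One plank went straight into its slot. The other three had the bowl, jar or cutter in the way of the tilted gripper, so I moved each to a clear spot on the table first. I filled the slots from back to front (4 to 1) and then drew the lid down by its handle.

**Last checks:**
- **Lid:** the fingertip met the handle's top at 151 mm with a hard, rising force, which is the height it must have when shut.
- **Planks:** the side picture shows all four still standing as before the lid was shut. The plank in slot 1 was partly hidden by the arm.
- **Bystanders:** the top picture is unchanged for the cutter, jar, bowl, tin, mug, palette knife blade and spoon bowl. The picture had changed at the spoon and palette knife handles, which I put down to the arm's shadow. I did not check those two any closer.
- **Robot:** retracted and touching nothing.

**What went less well:**
- One pick closed on top of a plank (16 N) and was repeated lower.
- A plank was set down hard once, with a 55 N wrist peak.
- The finger push on the lid peaked at 36 N.

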